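# Free a pinned drive cage and pack its drives

### The job

The drives in this cage are locked in by a gate whose pin is stuck: with the drift punch, drive the pin right out through the hole with the yellow marks, so that it drops into the catch tray and stays there. Then swing the blue gate right back, lift out every drive by its top edge and stand each one, orange edge up, in a lane of its own in the foam of the transport case. Lay the punch back on its dark mat, and leave the gate open and the other things on the bench where they are.

Things in the scene. Friction and masses are not known exactly. Their poses are not given: they have to be found in the camera images.
- cage: Drive cage fixed to the bench. Origin: centre of its underside; +x away from the robot, z up. Four upright slots 17 mm wide at y -78, -26, 26, 78 mm; slot walls 78 mm high, slot floor 12 mm up. Front (-x) right (-y) corner: dark clevis holding the lock pin (up to 107 mm high). Grey catch tray along the front, x -119 to -43, y -84 to 74, walls 28 mm high. Posts at x 62 carry the gate.
- punch_hole (a point): Mouth centre of the punch hole in the clevis's outer right (-y) face, ringed by yellow marks, 85 mm above the bench. 13 mm square, 10 mm deep, running along +y (axes as the cage's). On the same axis behind it lies the lock pin, its near end 10 to 11 mm inside. The clevis face is 40 mm wide; the clevis ends 60 mm in from the mouth, where the pin comes out above the tray.
- catch_tray (a point): Middle of the inner floor of the grey catch tray on the cage's front, 5 mm above the bench.
- pin_center (a point): Centre of the brass lock pin, 16 mm diameter, 50 mm long along this point's y. Stuck in the clevis (a sprung pad squeezes it; 5 to 20 N moves it) and through the gate's lug, locking the gate. Wider than the punch hole, it can only leave towards the cage's +y; once its near end is pushed 60 mm or more past the hole's mouth (70 is safe) it drops into the tray.
- punch_grip (a point): Drift punch, at first on the dark mat: green handle 100 mm long, 20 mm square; steel nose 8 mm diameter, 80 mm long on its +x end. This point is the handle's centre, 10 mm above its underside; +x points to the nose, tip 130 mm from here on the same axis. 0.15 to 0.25 kg, balances within 30 mm of here. It may be knocked aside.
- mat: Dark rubber tool mat fixed to the bench, 240 (x) by 160 (y) by 3 mm, with two thin blue lines along its long edges. Origin: centre of its underside; the punch lies on it and goes back on it.
- gate (a joint): Blue gate over the drives, in rad: 0 closed (level, 116 to 124 mm above the bench); grows as its front edge swings up and back about a hinge line along the cage's y. Let go past 1.75 it falls gently back to its stop at 2.2 and stays; left short of that it falls shut. 0.15 kg. With the lock pin in, it lifts under 0.05.
- gate_hinge (a point): Point on the gate's hinge line (runs along the cage's y), 120 mm above the bench; axes those of the cage.
- gate_tab (a point): Grip point on the yellow tab at the gate's front: 24 mm wide (y), 10 mm thick, sticking out forwards. 160 mm from the hinge line, level with it when closed, 17 mm from the tab's free end; moves with the gate. Held between pads on its two side faces (y), the tab can turn as the gate swings.
- case: Grey transport case fixed to the bench, open on top, 100 (x) by 224 (y) by 68 mm high. Origin: centre of its underside. Blue foam inside leaves four lanes along x, each 76 mm long, 28 mm wide and 60 mm deep, at y -75, -25, 25, 75 mm. All start empty.
- drive1_center (a point): Centre of drive module 1 (absent in some runs): a black plate, 62 (x) by 14 (y) by 102 mm tall (z) with orange top edge, 0.1 to 0.2 kg, standing in the cage slot at cage y = -78 mm, its axes those of the cage. The centre is 51 mm below its top; the top 36 mm stand out above the slot walls. All drives look alike.
- drive2_center (a point): Centre of drive module 2 (absent in some runs): a black plate, 62 (x) by 14 (y) by 102 mm tall (z) with orange top edge, 0.1 to 0.2 kg, standing in the cage slot at cage y = -26 mm, its axes those of the cage. The centre is 51 mm below its top; the top 36 mm stand out above the slot walls. All drives look alike.
- drive3_center (a point): Centre of drive module 3 (absent in some runs): a black plate, 62 (x) by 14 (y) by 102 mm tall (z) with orange top edge, 0.1 to 0.2 kg, standing in the cage slot at cage y = +26 mm, its axes those of the cage. The centre is 51 mm below its top; the top 36 mm stand out above the slot walls. All drives look alike.
- drive4_center (a point): Centre of drive module 4 (absent in some runs): a black plate, 62 (x) by 14 (y) by 102 mm tall (z) with orange top edge, 0.1 to 0.2 kg, standing in the cage slot at cage y = +78 mm, its axes those of the cage. The centre is 51 mm below its top; the top 36 mm stand out above the slot walls. All drives look alike.
- lane1 (a point): Centre of the floor of lane 1 of the transport case (case y = -75 mm), 8 mm above the bench; axes those of the case. A drive stands in it with its 62 mm width along x.
- lane2 (a point): Centre of the floor of lane 2 of the transport case (case y = -25 mm), 8 mm above the bench; axes those of the case. A drive stands in it with its 62 mm width along x.
- lane3 (a point): Centre of the floor of lane 3 of the transport case (case y = +25 mm), 8 mm above the bench; axes those of the case. A drive stands in it with its 62 mm width along x.
- lane4 (a point): Centre of the floor of lane 4 of the transport case (case y = +75 mm), 8 mm above the bench; axes those of the case. A drive stands in it with its 62 mm width along x.
- screwdriver: Bystander, to be left alone: blue screwdriver, 190 mm long, lying on the bench. Origin: centre of its underside (long axis x).
- heatsink: Bystander, to be left alone: finned aluminium heat sink, 80 x 80 x 36 mm. Origin: centre of its underside.
- bin: Bystander, to be left alone: yellow open parts bin, 110 x 90 x 45 mm. Origin: centre of its underside.
Mind the look-alikes: they are no part of the job. Of the things like the case, leave any that is pink; of the rest the larger one is meant.

How it is judged:
By the outcome, as a careful person would: the job done as asked, in the order asked, and still so for the second after the job is handed in, with the robot touching nothing.
Of drive1, drive2, drive3, drive4 only 2 to 4 are there at a start; the rules pass over those that are not, and their reading is None.
At some moment in a run one of punch may be knocked a few centimetres aside while the robot is not near it.
It also fails if it takes over 210 s, if anything falls off the work surface, if the arm or the gripper's body presses on something with over 40 N, if the wrist force passes 120 N, or if a joint passes its speed limit or range.

### The arm

A 6-joint arm with a two-finger parallel gripper is mounted at the origin on the work surface. World frame = base frame: x ahead of the robot, y to its left, z up, the work surface at z = 0. Lengths are in m, angles in degrees, forces in N, time in s.
With the tool pointing down it reaches from about 0.4 to 0.825 m from the base axis. Payload 7 kg.
Tool frame: the origin (TCP) lies at the very end of the fingers, on their centre line; the grasp point (between the pads) lies 19 mm behind it (ctrl.grip_depth is the z of the grasp point in the tool frame, in m); z points along the fingers, y is the direction in which the jaws open and shut (so a half turn about z gives the same grasp; the last joint's range is limited). The gripper opens to 88 mm and grips with 3 to 60 N. Pads are 19 mm wide; open, the fingers measure 130 mm over their backs; the gripper's body (78 mm by 193 mm) begins 47 mm behind the grasp point.
Start: joints at [86.637, 20.546, 0.682, 0, -70.136, -16.507], TCP at [0.229, 0.635, 0.196] pointing down, gripper open.
Joint ranges: [-176.03, 176.03], [-82.01, 121.73], [-58.28, 71.71], [-173.87, 95.51], [-174.79, -0.11], [-173.66, 173.66]. Speed limits (degrees/s): [136.94, 136.94, 172.46, 180, 180, 180].

### API

Orientations are given as [roll, pitch, yaw] about the fixed x, y, z axes, in that order (R = Rz(yaw) Ry(pitch) Rx(roll)).
In Python, from plant import telemetry, snapshot, job, models, ctrl gives the robot as it stands.
- The arm moves only by the tool jog_arm, never from a script. Its argument "targets" is text: rows parted by semicolons, each of 7 numbers parted by spaces: the shift along the tool's x, y, z in m, then the turn, a rotation vector about the tool's x, y, z in degrees, then the gripper command: -1 is shut, 1 is fully open, values between are in proportion. A call has exactly 8 rows; each row is the pose to reach, as a shift and turn from the pose measured when the call began, along the tool's axes at that moment; what a row does not reach only later rows make up. A row lasts 1/8 s, in which the tool goes at most 62.5 mm and 10.7 degrees, less where a joint would pass 70% of its speed; a pose out of reach is approached as far as the arm can. A call with a gripper value outside its range is refused whole. The fingers move at their own pace and stop on an object; the grip force is fixed at half the most. Time passes only in rows, so rows that repeat a pose let the fingers close, or fill a call up. It gives the time, the measured TCP pose, the force and the opening at its end, in the units of the state.
- telemetry.get_obs(): the state, without advancing time (a new reading comes with each control period).
- snapshot(name): name is "scene" or "top" or "wrist"; returns a dict with "img" (400x640x3 uint8, red, green, blue), "range_z" (400x640 float32, m along the optical axis (not along the pixel's ray), 0 where there is no reading), "intrinsics" (3x3 intrinsics, pixels), "k1" (the pictures are not rectified: a ray, as slopes to the right and down, at radius r is drawn at 1 + k1 r^2 times it, then the intrinsics apply), "R" (3x3) and "t" (3): a world point X has camera coordinates R X + t. Camera axes: x right, y down, z forward; pixel columns grow to the right and rows downward; lengths in m; the calibration is good to about 2 mm. A picture is of the moment at which its call begins.
- job.close_job(): hands the job in, once; it reports no verdict.
Trained networks look in a picture, given as the dict that the camera call returned (one of the last four; its "shot" number tells which), for a name from the list of things; names that differ only in an ending like _2 or _b are one class to them, and where a whole thing is asked for, a point or a joint stands for the part that bears it (a point fixed in the world has none). Each returns a list of dicts, best first, with "conf" (0 to 1); they miss things now and then, are a little off and sometimes report something else, mostly with a low value. They report only what shows in the picture. A call takes as long as a camera call. They do not tell look-alikes from the thing itself.
- models.cut_out(name, picture): "region" (400x640 bool, what is visible of it) and "uv" ([column, row] in pixels, amid what is visible of it).
- models.spot_point(name, picture): "uv" ([column, row] in pixels: a listed point, or the origin of a listed thing).
The state is a dict: "clock": time; "joint_pos": joint angles; "qvel": joint speeds; "tau": joint torques, N m; "tool_pos": TCP position; "orientation": TCP orientation; "force": force on the tool from outside, world axes, zero at the start; "moment": the same for the moment, N m; "opening": finger opening in m.
Only numpy, scipy, OpenCV 4.12 (cv2) and the standard library are available. Lean on these libraries where they do the work, as an engineer would, in place of code of your own. Each camera call takes 0.05 s, during which the arm holds its last target.

## Working session

There is one attempt and no reset: what is moved stays moved. The work goes in short steps, Python scripts to look and compute and a tool call to move; the robot and the scene stay as the last step left them, time stands still between calls to the robot, and variables do not carry over. Pictures are saved under pics/ and viewed, and the job is handed in when it is done.

Besides the shell and the picture viewer there is one more tool, called after ">>>" by a JSON object that holds its "op" and its "data", one argument or row to a line. jog_arm: Moves the arm, as the interface text tells. Its arguments: {"type":"object","properties":{"targets":{"type":"string"}},"required":["targets"]}

```bash
ls; mkdir -p pics; python3 - <<'E'
from plant import telemetry, snapshot, job, models, ctrl
import cv2
print(telemetry.get_obs(), ctrl.grip_depth)
for n in ["scene","top","wrist"]:
    s=snapshot(n); cv2.imwrite(f"pics/{n}0.png",s["img"][:,:,::-1]); print(n,s["intrinsics"],s["k1"],s["R"],s["t"])
E
```

```text
pics
{'clock': 0.0, 'joint_pos': array([ 8.66373023e+01,  2.05905256e+01,  6.33039106e-01, -2.15762253e-02,
       -7.01375039e+01, -1.65053481e+01]), 'qvel': array([ 0.02223982,  0.06016451,  0.00663924,  0.05385584,  0.01218978,
       -0.06366955]), 'tau': array([ 4.28449739e-04, -5.82712626e+01,  2.93059981e+01,  6.99729100e+00,
        7.09085565e-03, -1.57884360e-04]), 'tool_pos': array([0.22925449, 0.63427687, 0.19522286]), 'orientation': array([ 1.79903161e+02, -7.54278694e-03, -1.98753871e+01]), 'force': array([ 1.26903968, -0.11085258,  0.14733877]), 'moment': array([-0.01158196, -0.0083599 , -0.07025105]), 'opening': 0.08796428210529578} -0.0188
scene [[370.69482753   0.         315.71830114]
 [  0.         370.69482753 193.285275  ]
 [  0.           0.           1.        ]] -0.00367466525674309 [[ 0.76667875  0.64171834 -0.02003186]
 [ 0.33219635 -0.42319744 -0.84294099]
 [-0.54940812  0.63961043 -0.53763297]] [-0.43886931 -0.06130991  1.55569736]
top [[429.55228666   0.         321.80652026]
 [  0.         429.55228666 204.25761137]
 [  0.           0.           1.        ]] -0.0036809810585873484 [[ 0.01154128 -0.99991678  0.00576535]
 [-0.98861639 -0.01227548 -0.14995651]
 [ 0.1500148  -0.00396903 -0.98867578]] [0.04357761 0.54515927 1.49999847]
wrist [[292.33014539   0.         317.02035061]
 [  0.         292.33014539 203.77076581]
 [  0.           0.           1.        ]] -0.01264449061733281 [[-3.41239488e-01 -9.39976377e-01 -1.47834675e-04]
 [-8.99465673e-01  3.26487211e-01  2.90461022e-01]
 [-2.72978233e-01  9.92497426e-02 -9.56886813e-01]] [ 0.67521628 -0.03643796  0.38938953]
```

View pics/scene0.png

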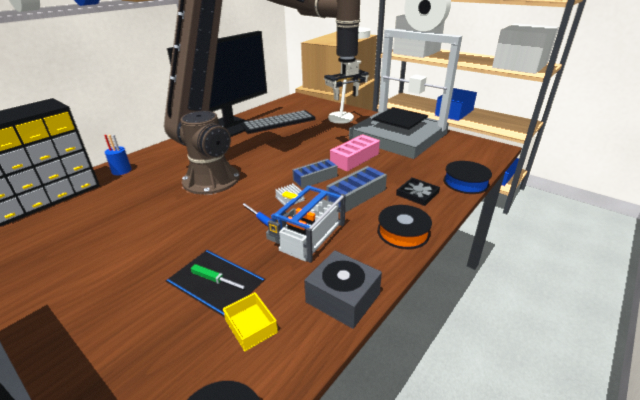

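View pics/top0.png

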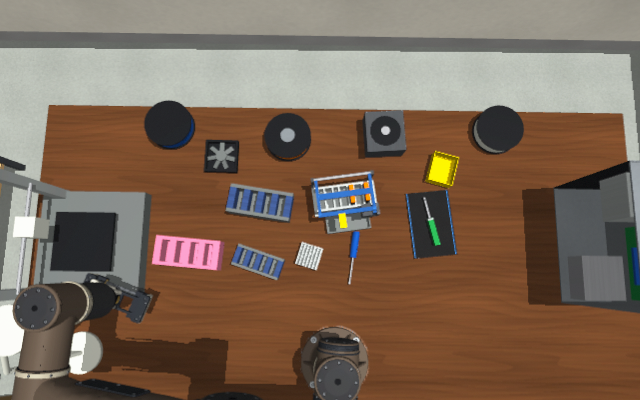

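View pics/wrist0.png

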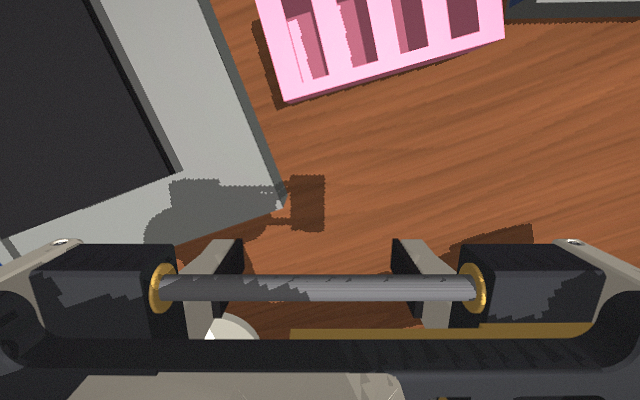

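```bash
cat > h.py <<'E'
from plant import telemetry, snapshot, job, models, ctrl
import numpy as np, cv2
from scipy.spatial.transform import Rotation as Ro
def ray(s,uv):
    K=s["intrinsics"]; x=(uv[0]-K[0,2])/K[0,0]; y=(uv[1]-K[1,2])/K[1,1]
    d=np.array([x,y]); p=d.copy()
    for _ in range(10): p=d/(1+s["k1"]*(p@p))
    return p
def at_range(s,uv,r=None):
    if r is None: r=float(s["range_z"][int(round(uv[1])),int(round(uv[0]))])
    p=ray(s,uv); return s["R"].T@(np.array([p[0]*r,p[1]*r,r])-s["t"])
def at_z(s,uv,z):
    p=ray(s,uv); d=s["R"].T@np.array([p[0],p[1],1]); c=-s["R"].T@s["t"]
    return c+d*(z-c[2])/d[2]
def proj(s,X):
    c=s["R"]@np.asarray(X)+s["t"]; p=c[:2]/c[2]; p=p*(1+s["k1"]*(p@p))
    return s["intrinsics"][:2,:2]@p+s["intrinsics"][:2,2]
def cloud(s,mask=None,ss=1):
    v,u=np.nonzero((s["range_z"]>0)&(mask if mask is not None else True))
    K=s["intrinsics"]; d=np.stack([(u-K[0,2])/K[0,0],(v-K[1,2])/K[1,1]],1);p=d.copy()
    for _ in range(6): p=d/(1+s["k1"]*(p*p).sum(1,keepdims=True))
    r=s["range_z"][v,u]; P=np.c_[p*r[:,None],r]
    return (P-s["t"])@s["R"], u,v
def save(s,name,crop=None,scale=1):
    im=s["img"][:,:,::-1]
    if crop: im=im[crop[1]:crop[3],crop[0]:crop[2]]
    im=cv2.resize(im,None,fx=scale,fy=scale,interpolation=cv2.INTER_CUBIC); cv2.imwrite(f"pics/{name}.png",im)
def pose():
    o=telemetry.get_obs(); return np.array(o["tool_pos"]),Ro.from_euler("xyz",o["orientation"],degrees=True)
def rel(tp,rpy):
    """world TCP target -> shift(tool axes), rotvec deg from present pose"""
    p,R=pose(); T=rpy if isinstance(rpy,Ro) else Ro.from_euler("xyz",rpy,degrees=True)
    return np.round(R.inv().apply(np.asarray(tp)-p),4), np.round((R.inv()*T).as_rotvec(degrees=True),2)
def st():
    o=telemetry.get_obs(); print("t",round(o["clock"],2),"pos",np.round(o["tool_pos"],4),"rpy",np.round(o["orientation"],2),"q",np.round(o["joint_pos"],1),"F",np.round(o["force"],1),"open",round(o["opening"],4))
E
python3 - <<'E'
from h import *
top=snapshot("top"); sc=snapshot("scene")
save(top,"topc",(300,130,470,270),4.5); save(sc,"scc",(160,170,400,350),3.3)
for n in ["cage","punch_hole","punch_grip","mat","gate","gate_hinge","gate_tab","case","lane1","drive1_center","pin_center","catch_tray"]:
    for s,nm in((top,"top"),(sc,"sc")):
        for d in models.spot_point(n,s)[:3]:
            print(n,nm,np.round(d["conf"],2),np.round(d["uv"],1),np.round(at_range(s,d["uv"]),3))
E
```

```text
cage top 0.9 [345.6 197.3] [ 0.573 -0.036  0.028]
cage top 0.21 [378.6 207.7] [ 0.54  -0.159  0.002]
cage sc 0.6 [308.4 239.9] [ 0.652 -0.125  0.087]
punch_hole top 0.68 [378.2 208.3] [ 0.523 -0.143  0.106]
punch_hole sc 0.66 [268.6 227. ] [ 0.51  -0.148  0.08 ]
punch_grip top 0.72 [379.4 206.3] [ 0.546 -0.163 -0.002]
punch_grip top 0.58 [430.3 230.9] [ 0.456 -0.345  0.013]
punch_grip top 0.35 [241.2 199.1] [0.565 0.346 0.01 ]
punch_grip sc 0.82 [203.5 271.2] [ 0.455 -0.36   0.022]
mat top 0.73 [432.1 227.4] [ 0.467 -0.347  0.029]
mat top 0.51 [442.2 170.4] [ 0.684 -0.398  0.002]
mat sc 0.57 [212.2 281.2] [ 0.486 -0.358  0.001]
mat sc 0.21 [370.8 185.1] [0.601 0.288 0.056]Traceback (most recent call last):
  File "<stdin>", line 6, in <module>
ValueError: it knows: bin, cage, case, catch_tray, drive1_center, drive2_center, drive3_center, drive4_center, gate_hinge, gate_tab, heatsink, lane, mat, pin_center, punch_grip, punch_hole, screwdriver
```

View pics/topc.png

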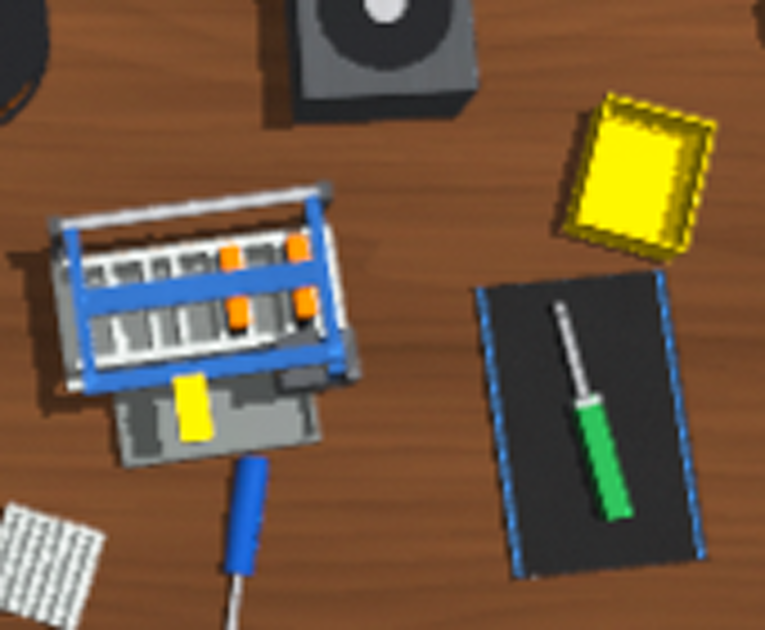

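View pics/scc.png

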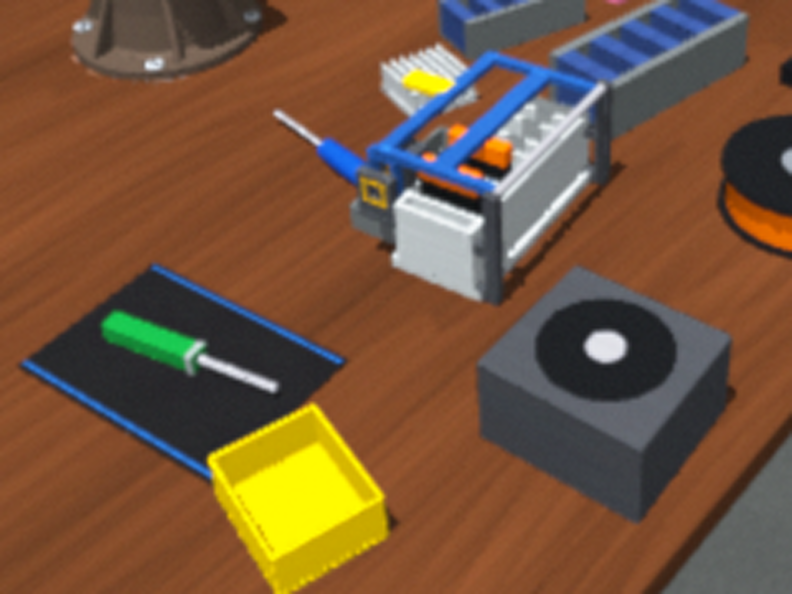

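```bash
python3 - <<'E'
from h import *
top=snapshot("top"); sc=snapshot("scene"); w=snapshot("wrist"); p,R=pose()
print("cam in tool",R.inv().apply(-w["R"].T@w["t"]-p))
for n in ["gate_hinge","gate_tab","case","lane","pin_center","catch_tray","drive1_center"]:
    for s,nm in((top,"top"),(sc,"sc")):
        for d in models.spot_point(n,s)[:3]:
            print(n,nm,np.round(d["conf"],2),np.round(d["uv"],1),np.round(at_range(s,d["uv"]),3))
print(rel([0.45,0.30,0.36],[180,0,0]))
E
```

```text
cam in tool [ 0.07920762 -0.00026342 -0.18798226]
gate_hinge top 0.91 [341.4 173. ] [ 0.669 -0.022  0.003]
gate_hinge top 0.61 [433.2 223.8] [ 0.481 -0.354  0.018]
gate_hinge sc 0.59 [323.9 211. ] [0.58  0.035 0.069]
gate_tab top 0.95 [339.1 225.1] [ 0.474 -0.014  0.002]
gate_tab sc 0.66 [286.2 196.9] [ 0.479 -0.034  0.119]
case top 0.9 [260.8 261.8] [0.338 0.266 0.012]
case top 0.9 [192.4 255.1] [0.358 0.508 0.025]
case top 0.87 [259.3 204.6] [0.536 0.27  0.073]
case sc 0.91 [317.4 180. ] [0.374 0.248 0.014]
case sc 0.73 [357.7 196.3] [0.592 0.215 0.04 ]
case sc 0.64 [353.5 157. ] [0.409 0.449 0.048]
lane top 0.98 [242.4 200.7] [0.549 0.33  0.07 ]
lane top 0.96 [283.1 208.8] [0.532 0.192 0.004]
lane top 0.93 [183.7 250.5] [0.373 0.526 0.07 ]
lane sc 0.94 [367.7 189.7] [0.598 0.273 0.042]
lane sc 0.9 [349.8 158.1] [0.407 0.425 0.052]
lane sc 0.87 [361.5 190.9] [0.592 0.239 0.051]
pin_center top 0.67 [282.8 208.8] [0.532 0.193 0.004]
pin_center top 0.54 [257.6 201.7] [0.547 0.276 0.069]
pin_center top 0.28 [363.5 192.5] [ 0.574 -0.091  0.126]
pin_center sc 0.22 [257.6 216.2] [ 0.373 -0.076  0.018]
catch_tray sc 0.82 [288.4 232.1] [ 0.566 -0.12   0.071]
drive1_center top 0.63 [431.9 231.9] [ 0.451 -0.347  0.025]
drive1_center sc 0.66 [298.1 236.5] [ 0.603 -0.117  0.069]
drive1_center sc 0.15 [257.7 219.4] [ 0.368 -0.074  0.001]
(array([ 0.3212,  0.2399, -0.1638]), array([  0.  ,  -0.  , -19.87]))
```

>>> {"op": "jog_arm", "data": {
  "targets": "0.37 0.22 -0.11 0 0 -20 1;0.37 0.22 -0.11 0 0 -20 1;0.37 0.22 -0.11 0 0 -20 1;0.37 0.22 -0.11 0 0 -20 1;0.37 0.22 -0.11 0 0 -20 1;0.37 0.22 -0.11 0 0 -20 1;0.37 0.22 -0.11 0 0 -20 1;0.37 0.22 -0.11 0 0 -20 1"
}}

```text
clock: 2.5
tool_pos: [0.5049, 0.2995, 0.3077]
orientation: [-179.9, -0.1, -0.1]
force: [-0.6, 1.3, -1.0]
opening: 0.0879
```

```bash
python3 - <<'E'
from h import *
st(); w=snapshot("wrist"); save(w,"w1"); np.save("w1.npy",w,allow_pickle=True)
for n in ["case","lane","cage","gate_hinge","gate_tab"]:
    for d in models.spot_point(n,w)[:4]: print(n,np.round(d["conf"],2),np.round(d["uv"],1),np.round(at_range(w,d["uv"]),4))
print(rel([0.54,-0.05,0.32],[180,0,0]))
E
```

```text
t 2.5 pos [0.5049 0.2995 0.3077] rpy [-1.7993e+02 -1.2000e-01 -1.0000e-01] q [ 49.8   9.2  -0.3   0.  -80.4  40.1] F [-0.6  1.3 -1. ] open 0.0879
case 0.92 [332.  249.3] [0.3628 0.2753 0.0346]
case 0.59 [199.6 236.3] [0.381  0.5085 0.0196]
lane 0.94 [376.9 144.5] [0.544  0.2141 0.0675]
lane 0.86 [288.8 126.1] [0.5681 0.3462 0.0074]
lane 0.86 [339.6 255.5] [0.3586 0.2631 0.0499]
lane 0.85 [348.6 138.3] [0.5486 0.2491 0.0088]
cage 0.76 [513.6 122.3] [0.5747 0.0157 0.0583]
cage 0.26 [564.  121.6] [ 0.5771 -0.0045  0.1239]
gate_hinge 0.74 [514.4 243.6] [0.544  0.2354 0.4089]
gate_hinge 0.62 [581.1  73.2] [ 0.6327 -0.014   0.1217]
gate_tab 0.74 [555.1 203.7] [ 0.4712 -0.0178  0.1237]
gate_tab 0.26 [320.7 133.8] [0.5559 0.2946 0.0093]
(array([ 0.0368,  0.3532, -0.0142]), array([0.02, 0.03, 0.21]))
```

View pics/w1.png

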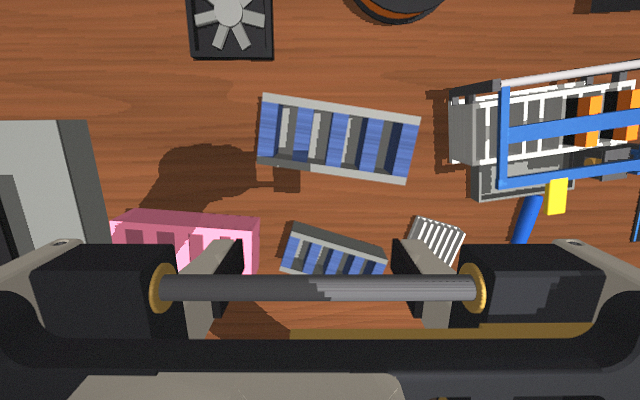

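>>> {"op": "jog_arm", "data": {
  "targets": "0.035 0.35 -0.02 0 0 0 1;0.035 0.35 -0.02 0 0 0 1;0.035 0.35 -0.02 0 0 0 1;0.035 0.35 -0.02 0 0 0 1;0.035 0.35 -0.02 0 0 0 1;0.035 0.35 -0.02 0 0 0 1;0.035 0.35 -0.02 0 0 0 1;0.035 0.35 -0.02 0 0 0 1"
}}

```text
clock: 3.8
tool_pos: [0.5381, -0.0459, 0.3255]
orientation: [180.0, 0.1, 0.3]
force: [-0.6, 0.8, -0.3]
opening: 0.0878
```

```bash
python3 - <<'E'
from h import *
st(); w=snapshot("wrist"); save(w,"w2"); np.save("w2.npy",w,allow_pickle=True)
for n in ["cage","gate_hinge","gate_tab","punch_hole","pin_center","catch_tray","drive1_center"]:
    for d in models.spot_point(n,w)[:4]: print(n,np.round(d["conf"],2),np.round(d["uv"],1),np.round(at_range(w,d["uv"]),4))
w1=np.load("w1.npy",allow_pickle=True).item()
P,u,v=cloud(w1)
m=(np.abs(P[:,2]-0.067)<0.006)&(abs(P[:,0]-0.54)<.12)&(abs(P[:,1]-.265)<.16)
# keep one connected comp
Q=P[m]; print(len(Q),np.median(Q[:,2]))
(c,sz,a)=cv2.minAreaRect((Q[:,:2]*1000).astype(np.float32)); print("case",c,sz,a)
P,u,v=cloud(w)
m=(np.abs(P[:,2]-0.120)<0.007)&(abs(P[:,0]-0.56)<.2)&(abs(P[:,1]+.03)<.2)
Q=P[m]; print(len(Q)); (c,sz,a)=cv2.minAreaRect((Q[:,:2]*1000).astype(np.float32)); print("gate",c,sz,a)
E
```

```text
t 3.8 pos [ 0.5381 -0.0459  0.3255] rpy [1.7999e+02 6.0000e-02 2.6000e-01] q [ 15.9   4.4  -3.6  -0.  -82.   74.3] F [-0.6  0.8 -0.3] open 0.0878
cage 0.71 [303.6 137.5] [ 0.5812 -0.0224  0.0126]
gate_hinge 0.9 [294.2 103. ] [ 0.6319 -0.016   0.1232]
gate_hinge 0.49 [386.3 175.6] [ 0.5349 -0.144   0.1025]
gate_tab 0.82 [300.3 221.4] [ 0.4728 -0.0216  0.1239]
gate_tab 0.36 [314.2 186.1] [ 0.4955 -0.0401  0.0038]
punch_hole 0.74 [385.7 175.2] [ 0.5355 -0.1431  0.1026]
catch_tray 0.83 [315.1 186.3] [ 0.4955 -0.0417  0.0051]
drive1_center 0.83 [353.7 136. ] [ 0.5914 -0.0927  0.1241]
6991 0.06720726872805671
case (550.56298828125, 272.22998046875) (223.47897338867188, 100.3050765991211) 81.38973236083984
7621
gate (550.9991455078125, -28.825225830078125) (182.862548828125, 217.1579132080078) 8.472514152526855
```

View pics/w2.png

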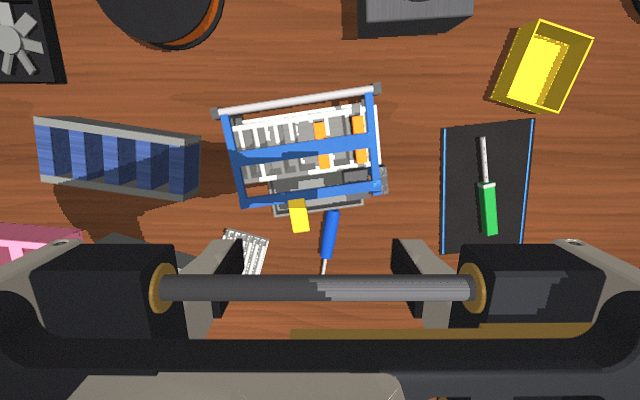

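```bash
python3 - <<'E'
from h import *
w=np.load("w2.npy",allow_pickle=True).item()
P,u,v=cloud(w); img=w["img"][v,u].astype(int)
reg=(abs(P[:,0]-0.56)<.2)&(abs(P[:,1]+.03)<.2)
blue=(img[:,2]>img[:,0]+60)&(abs(P[:,2]-.12)<.01)&reg
yel=(img[:,0]>180)&(img[:,1]>150)&(img[:,2]<90)&(abs(P[:,2]-.12)<.01)&reg
def rect(m,n):
    Q=P[m]; c,s,a=cv2.minAreaRect((Q[:,:2]*1000).astype(np.float32)); print(n,len(Q),np.round(c,1),np.round(s,1),round(a,2),"z",np.round(np.percentile(Q[:,2],[5,50,95]),4))
rect(blue,"blue"); rect(yel,"yel")
g=reg&(abs(P[:,2]-.078)<.004)&(img.min(1)>120); rect(g,"walls78")
g=reg&(abs(P[:,2]-.107)<.005)&(np.ptp(img,axis=1)<40); rect(g,"clevis107?")
g=reg&(P[:,2]>.11)&(np.ptp(img,axis=1)<40)&(img.min(1)>90); rect(g,"rail")
g=reg&(img[:,0]>200)&(img[:,2]<60)&(abs(P[:,2]-.114)<.006)&(img[:,1]<170);
rect(g,"orange")
tr=reg&(abs(P[:,2]-.005)<.003)&(P[:,0]<.56)&(np.ptp(img,axis=1)<30); rect(tr,"trayfloor")
tr=reg&(abs(P[:,2]-.028)<.003)&(P[:,0]<.56); rect(tr,"traywall")
for n,lim in(("punch_grip",.02),):
    green=(img[:,1]>img[:,0]+50)&(img[:,1]>img[:,2]+30)&(P[:,1]<-.2)&(P[:,2]>.015); rect(green,"handle")
    nose=(img.min(1)>120)&(P[:,1]<-.25)&(P[:,2]>.009)&(P[:,2]<.03)&(P[:,0]>.4)&(P[:,0]<.62); rect(nose,"nose")
E
```

```text
blue 4749 [564.8 -27. ] [135.6 196.6] 8.41 z [0.1219 0.1233 0.1246]
yel 1108 [536.2 -61. ] [ 83.4 179.3] 71.45 z [0.1124 0.1148 0.1253]
walls78 2241 [574.9 -31.4] [ 86.4 209.2] 8.44 z [0.0758 0.0773 0.0787]
clevis107? 504 [566.7 -29.9] [150.2 215.9] 8.35 z [0.1024 0.108  0.1093]
rail 20453 [564.5 -26.8] [155.6 217.2] 8.47 z [0.1239 0.4427 0.4695]
orange 40 [583.3 -80. ] [61.2 58.1] 9.7 z [0.1113 0.1139 0.1151]
trayfloor 1429 [503.6  38.8] [217.9 242.4] 30.82 z [0.0027 0.0044 0.0065]
traywall 488 [457.6  21.1] [296.2 196.7] 88.91 z [0.0252 0.027  0.03  ]
handle 592 [ 458.4 -353. ] [99.8 20.6] 14.09 z [0.0191 0.0215 0.023 ]
nose 253 [ 541.6 -336.3] [87.4 21.1] 9.22 z [0.0131 0.0155 0.0225]
```

```bash
cat >> h.py <<'E'
CY=np.deg2rad(8.44); C0=np.array([0.5749,-0.0314,0]); RC=Ro.from_euler("z",8.44,degrees=True)
def c2w(x): return C0+RC.apply(x)
def w2c(x): return RC.inv().apply(np.asarray(x)-C0)
def orient(yaw,tilt):
    """tool down with tool x at yaw; tilt deg leans tool z towards -tool x"""
    return Ro.from_euler("xyz",[180,0,yaw],degrees=True)*Ro.from_euler("y",-tilt,degrees=True)
E
python3 - <<'E'
from h import *
H=np.array([0.512,-0.147,.085]); R=orient(-81.56,30)
print("z",R.apply([0,0,1]),"x",R.apply([1,0,0]))
cy=RC.apply([0,1,0]); cam=H-0.2*cy+[0,0,0.22]; T=cam-R.apply([.0792,0,-.188]); print(T, rel(T,R))
E
```

```text
z [-0.07338682  0.49458505 -0.8660254 ] x [ 0.1271097  -0.85664644 -0.5       ]
[ 0.51749092 -0.18400563  0.18178722] (array([-0.0212,  0.1376,  0.1441]), array([ 21.43, -24.66,  79.8 ]))
```

>>> {"op": "jog_arm", "data": {
  "targets": "-0.01 0.1 0.03 21.4 -24.7 79.8 1;-0.021 0.138 0.05 21.4 -24.7 79.8 1;-0.021 0.138 0.10 21.4 -24.7 79.8 1;-0.021 0.138 0.144 21.4 -24.7 79.8 1;-0.021 0.138 0.144 21.4 -24.7 79.8 1;-0.021 0.138 0.144 21.4 -24.7 79.8 1;-0.021 0.138 0.144 21.4 -24.7 79.8 1;-0.021 0.138 0.144 21.4 -24.7 79.8 1"
}}

```text
clock: 5.2
tool_pos: [0.5181, -0.1845, 0.1815]
orientation: [179.9, 30.1, -81.7]
force: [0.4, -0.2, 0.1]
opening: 0.0878
```

```bash
python3 - <<'E'
from h import *
st(); w=snapshot("wrist"); save(w,"w3"); np.save("w3.npy",w,allow_pickle=True)
for n in ["punch_hole","pin_center","catch_tray"]:
    for d in models.spot_point(n,w)[:4]: X=at_range(w,d["uv"]);print(n,np.round(d["conf"],2),np.round(d["uv"],1),np.round(X,4),np.round(w2c(X),4))
E
```

```text
t 5.2 pos [ 0.5181 -0.1845  0.1815] rpy [179.88  30.05 -81.69] q [-20.3  22.6   5.2 -26.  -88.4  33.1] F [ 0.4 -0.2  0.1] open 0.0878
punch_hole 0.94 [303.5 179.6] [ 0.5265 -0.1392  0.0781] [-0.0637 -0.0996  0.0781]
pin_center 0.49 [305.2 204.5] [ 0.5218 -0.1171  0.0926] [-0.0651 -0.077   0.0926]
catch_tray 0.72 [320.  197.3] [ 0.5095 -0.1407  0.103 ] [-0.0807 -0.0985  0.103 ]
```

View pics/w3.png

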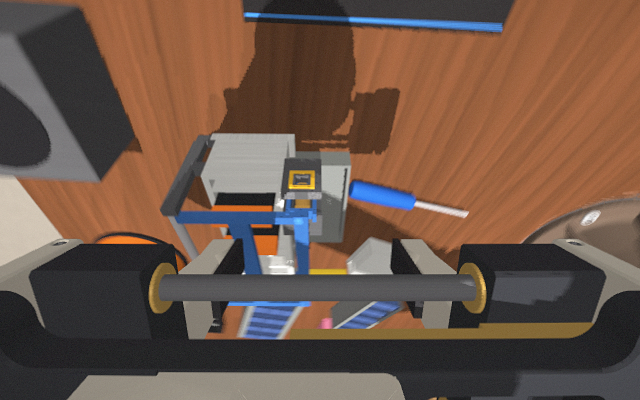

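```bash
python3 - <<'E'
from h import *
w=np.load("w3.npy",allow_pickle=True).item()
save(w,"w3c",(150,110,420,260),2.9)
P,u,v=cloud(w); img=w["img"][v,u].astype(int); C=w2c(P)
y=(img[:,0]>img[:,2]+60)&(img[:,1]>img[:,2]+40)&(u>270)&(u<335)&(v>160)&(v<200)
Q=C[y]; print(len(Q),u[y].min(),u[y].max(),v[y].min(),v[y].max()); print(np.round(Q.min(0),4),np.round(Q.max(0),4),np.round(np.median(Q,0),4))
f=(abs(C[:,1]+.099)<.008)&(C[:,2]>.02)&(C[:,2]<.12)&(C[:,0]<-.04)&(C[:,0]>-.1)
print("face",f.sum(),np.round(np.percentile(C[f],[2,50,98],axis=0),4))
g=(C[:,2]>.104)&(C[:,2]<.111)&(C[:,0]<-.03)&(C[:,1]<-.02)
print("top",g.sum(),np.round(np.percentile(C[g],[2,50,98],axis=0),4))
# intersect of center pixel with plane y_c
c=w2c(-w["R"].T@w["t"])
for uv in [(302,180),(301.5,180.5)]:
    d=w2c(at_z(w,uv,0))-c
    for yc in(-.099,-.101): print(uv,yc,np.round(c+d*(yc-c[1])/d[1],4))
E
```

```text
318 288 314 170 188
[-0.0749 -0.1089  0.0713] [-0.0487 -0.0959  0.0988] [-0.0622 -0.1074  0.0864]
face 1536 [[-0.0817 -0.107   0.0323]
 [-0.0604 -0.1055  0.0921]
 [-0.0408 -0.0924  0.1191]]
top 420 [[-0.083  -0.0939  0.105 ]
 [-0.0728 -0.0599  0.1086]
 [-0.0316 -0.0275  0.1099]]
(302, 180) -0.099 [-0.0621 -0.099   0.0781]
(302, 180) -0.101 [-0.0623 -0.101   0.0803]
(301.5, 180.5) -0.099 [-0.0616 -0.099   0.0789]
(301.5, 180.5) -0.101 [-0.0618 -0.101   0.0811]
```

View pics/w3c.png

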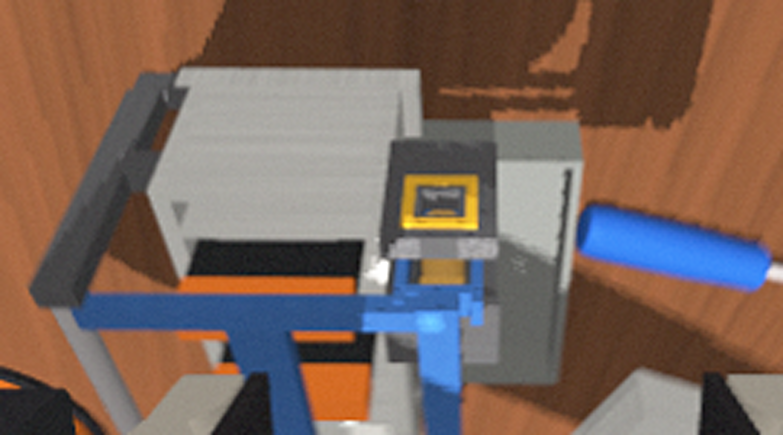

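```bash
python3 - <<'E'
from h import *
print(rel([0.4584,-0.353,0.17],orient(-165.9,0)))
E
```

```text
(array([ 0.1419,  0.0842, -0.0682]), array([22.01, 24.24, 82.6 ]))
```

>>> {"op": "jog_arm", "data": {
  "targets": "0.142 0.084 -0.068 22 24.2 82.6 1;0.142 0.084 -0.068 22 24.2 82.6 1;0.142 0.084 -0.068 22 24.2 82.6 1;0.142 0.084 -0.068 22 24.2 82.6 1;0.142 0.084 -0.068 22 24.2 82.6 1;0.142 0.084 -0.068 22 24.2 82.6 1;0.142 0.084 -0.068 22 24.2 82.6 1;0.142 0.084 -0.068 22 24.2 82.6 1"
}}

```text
clock: 6.4
tool_pos: [0.4594, -0.3523, 0.1708]
orientation: [179.5, 0.8, -163.4]
force: [0.3, 0.7, 1.2]
opening: 0.0879
```

```bash
cat >> h.py <<'E'
def handle(s):
    P,u,v=cloud(s); img=s["img"][v,u].astype(int)
    m=(img[:,1]>img[:,0]+50)&(img[:,1]>img[:,2]+30)&(P[:,2]>.012)&(P[:,2]<.03)
    Q=P[m]; c,sz,a=cv2.minAreaRect((Q[:,:2]*1000).astype(np.float32)); print("handle",len(Q),np.round(c,1),np.round(sz,1),round(a,2),np.median(Q[:,2]))
E
python3 - <<'E'
from h import *
st(); w=snapshot("wrist"); save(w,"w4"); handle(w); s=snapshot("scene"); handle(s);t=snapshot("top"); handle(t)
for n in ["punch_grip"]:
    for d in models.spot_point(n,w)[:4]: X=at_range(w,d["uv"]);print(n,np.round(d["conf"],2),np.round(d["uv"],1),np.round(X,4))
E
```

```text
t 6.4 pos [ 0.4594 -0.3523  0.1708] rpy [ 179.49    0.8  -163.35] q [-18.8  12.6 -13.5  -1.  -63.6 -54.1] F [0.3 0.7 1.2] open 0.0879
handle 1271 [ 454.4 -354.8] [93.1 19.4] 13.88 0.022277379061904395
handle 204 [ 457.5 -357. ] [102.1  21.6] 14.14 0.021095284825702703
handle 11 [ 408.7 -364.5] [ 6.9 17.3] 4.74 0.022037827364822144
punch_grip 0.73 [315.4 180.9] [ 0.4575 -0.3532  0.0231]
```

View pics/w4.png

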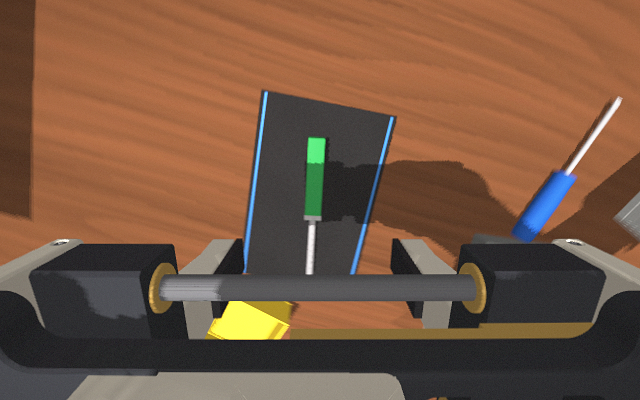

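```bash
python3 - <<'E'
from h import *
print(rel([0.458,-0.3535,0.03],orient(-166,0)),rel([0.458,-0.3535,0.007],orient(-166,0)))
E
```

```text
(array([ 0.0039, -0.0029,  0.1401]), array([0.73, 0.84, 3.17])) (array([ 0.0042, -0.0032,  0.1631]), array([0.73, 0.84, 3.17]))
```

>>> {"op": "jog_arm", "data": {
  "targets": "0.004 -0.003 0.05 0.7 0.8 3.2 1;0.004 -0.003 0.1 0.7 0.8 3.2 1;0.004 -0.003 0.14 0.7 0.8 3.2 1;0.004 -0.003 0.155 0.7 0.8 3.2 1;0.004 -0.003 0.163 0.7 0.8 3.2 1;0.004 -0.003 0.163 0.7 0.8 3.2 1;0.004 -0.003 0.163 0.7 0.8 3.2 1;0.004 -0.003 0.163 0.7 0.8 3.2 1"
}}

```text
clock: 7.6
tool_pos: [0.4588, -0.3535, 0.0082]
orientation: [-180.0, 0.1, -166.0]
force: [0.3, -0.6, -0.5]
opening: 0.0878
```

>>> {"op": "jog_arm", "data": {
  "targets": "0 0 0 0 0 0 -0.5;0 0 0 0 0 0 -1;0 0 0 0 0 0 -1;0 0 0 0 0 0 -1;0 0 0 0 0 0 -1;0 0 0 0 0 0 -1;0 0 0 0 0 0 -1;0 0 0 0 0 0 -1"
}}

```text
clock: 8.6
tool_pos: [0.4588, -0.3535, 0.0082]
orientation: [-180.0, 0.1, -166.0]
force: [0.6, -1.0, -0.6]
opening: 0.0133
```

```bash
python3 - <<'E'
from h import *
st(); w=snapshot("wrist"); save(w,"w5"); handle(w)
E
```

```text
t 8.6 pos [ 0.4588 -0.3535  0.0082] rpy [-1.7997e+02  1.3000e-01 -1.6602e+02] q [-18.3  22.4 -24.5  -0.1 -43.  -57.7] F [ 0.6 -1.  -0.6] open 0.0133
handle 3229 [ 445.9 -357.4] [75.4 19.7] 13.63 0.02230354092877936
```

View pics/w5.png

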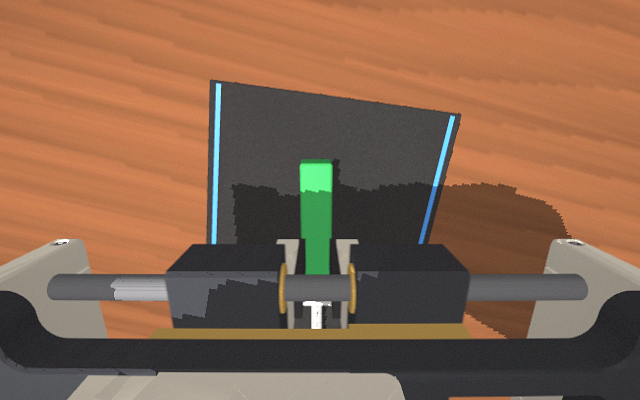

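>>> {"op": "jog_arm", "data": {
  "targets": "0 0 0 0 0 0 -1;0 0 0 0 0 0 -1;0 0 0 0 0 0 -1;0 0 0 0 0 0 -1;0 0 -0.004 0 0 0 -1;0 0 -0.008 0 0 0 -1;0 0 -0.015 0 0 0 -1;0 0 -0.02 0 0 0 -1"
}}

```text
clock: 9.65
tool_pos: [0.4591, -0.3536, 0.029]
orientation: [-179.9, 0.2, -166.0]
force: [-0.2, 0.9, -0.4]
opening: 0.0005
```

```bash
python3 - <<'E'
from h import *
st(); w=snapshot("wrist"); save(w,"w6");s=snapshot("scene"); save(s,"s6",(140,200,340,350),4)
E
```

```text
t 9.65 pos [ 0.4591 -0.3536  0.029 ] rpy [-1.7994e+02  1.7000e-01 -1.6601e+02] q [-18.3  20.8 -23.4  -0.1 -45.6 -57.7] F [-0.2  0.9 -0.4] open 0.0005
```

View pics/s6.png

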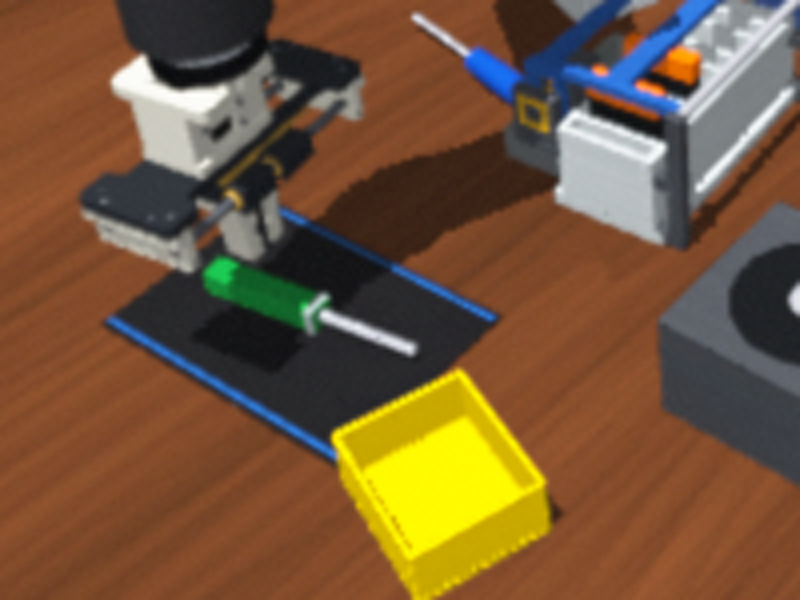

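```bash
python3 - <<'E'
from h import *
w=snapshot("wrist"); s=snapshot("scene"); handle(s); handle(w)
print(proj(s,[.4591,-.3536,.029]),[ (np.array(proj(s,[.4591,-.3536,.029]))-[140,200])*4])
E
```

```text
handle 205 [ 458.3 -357.2] [99.4 22.4] 13.97 0.020899891451765906
handle 2352 [ 451.6 -355.8] [87.  19.7] 14.0 0.022278618466783393
[206.00477288 268.80502445] [array([264.01909153, 275.22009779])]
```

View pics/w6.png

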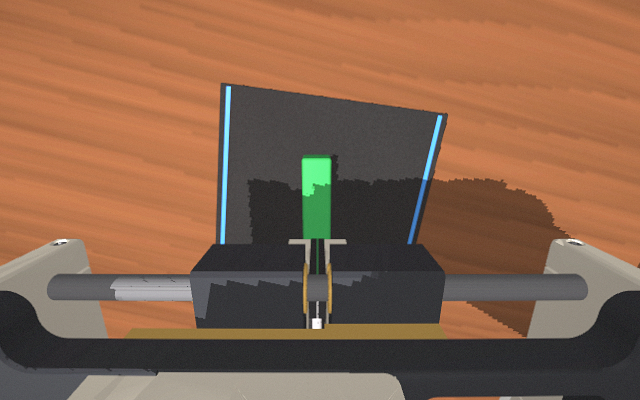

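```bash
python3 - <<'E'
from h import *
w=snapshot("wrist"); p,R=pose(); P,u,v=cloud(w); T=R.inv().apply(P-p)
m=(abs(T[:,1])<.05)&(abs(T[:,0])<.03)&(T[:,2]<.03)
for z0 in np.arange(-.12,.03,.01):
    k=m&(T[:,2]>=z0)&(T[:,2]<z0+.01)
    if k.sum(): print(round(z0,3),k.sum(),np.round(np.percentile(T[k],[2,98],axis=0),3).tolist(),u[k].min(),u[k].max(),v[k].min(),v[k].max())
s=snapshot("scene"); P,u,v=cloud(s); T=R.inv().apply(P-p)
print("scene")
m=(abs(T[:,1])<.04)&(abs(T[:,0])<.025)&(T[:,2]<.02)
for z0 in np.arange(-.08,.03,.005):
    k=m&(T[:,2]>=z0)&(T[:,2]<z0+.005)
    if k.sum(): print(round(z0,3),k.sum(),np.round(np.percentile(T[k],[2,98],axis=0),3).tolist(),s["img"][v[k],u[k]].mean(0).round())
E
```

```text
-0.12 6401 [[0.021, -0.048, -0.12], [0.03, 0.048, -0.112]] 147 489 281 328
-0.11 49 [[0.008, -0.004, -0.11], [0.03, 0.004, -0.102]] 305 329 270 328
-0.1 23 [[0.0, -0.004, -0.096], [0.006, 0.004, -0.094]] 307 328 312 328
-0.09 48 [[-0.008, -0.004, -0.086], [0.003, 0.004, -0.082]] 308 327 301 328
-0.08 312 [[-0.01, -0.004, -0.077], [-0.001, 0.004, -0.075]] 309 326 273 317
-0.07 193 [[0.008, -0.005, -0.07], [0.011, 0.005, -0.06]] 306 329 260 273
-0.06 162 [[0.006, -0.006, -0.06], [0.01, 0.006, -0.05]] 306 329 251 264
-0.05 261 [[0.005, -0.012, -0.05], [0.011, 0.013, -0.04]] 289 346 242 261
-0.04 263 [[0.008, -0.015, -0.04], [0.011, 0.015, -0.031]] 289 346 238 245
-0.03 4 [[0.009, -0.004, -0.03], [0.009, 0.002, -0.029]] 311 321 238 238
-0.0 1453 [[-0.018, -0.01, 0.005], [0.029, 0.009, 0.007]] 302 330 188 267
0.02 6066 [[-0.019, -0.048, 0.024], [0.029, 0.048, 0.027]] 250 383 182 243
scene
-0.08 4 [[-0.01, -0.023, -0.078], [-0.003, -0.02, -0.077]] [136. 134. 128.]
-0.075 9 [[-0.012, -0.024, -0.074], [0.001, 0.01, -0.071]] [131. 128. 121.]
-0.07 20 [[-0.012, -0.021, -0.07], [-0.003, 0.014, -0.065]] [120. 118. 112.]
-0.065 18 [[-0.012, -0.021, -0.065], [0.005, 0.01, -0.061]] [126. 124. 118.]
-0.06 18 [[-0.012, -0.02, -0.06], [0.007, 0.014, -0.056]] [121. 120. 113.]
-0.055 16 [[-0.011, -0.019, -0.055], [0.006, 0.011, -0.051]] [132. 131. 124.]
-0.05 22 [[-0.012, -0.019, -0.05], [0.009, 0.012, -0.046]] [122. 120. 115.]
-0.045 24 [[-0.013, -0.018, -0.045], [0.01, 0.014, -0.04]] [127. 126. 119.]
-0.04 15 [[-0.013, -0.019, -0.04], [0.007, 0.004, -0.035]] [113. 112. 107.]
-0.035 14 [[-0.011, -0.018, -0.035], [0.009, 0.013, -0.032]] [91. 91. 87.]
0.0 14 [[-0.015, -0.012, 0.003], [0.022, 0.004, 0.005]] [18. 93. 40.]
0.005 80 [[-0.024, -0.013, 0.005], [0.023, 0.007, 0.009]] [17. 95. 40.]
0.01 15 [[-0.024, -0.014, 0.01], [0.017, 0.002, 0.015]] [ 17. 101.  42.]
0.015 19 [[-0.023, -0.014, 0.015], [0.023, -0.01, 0.019]] [18. 99. 41.]
```

```bash
python3 - <<'E'
from h import *
for f,p,o in (("w2",[0.5381,-0.0459,0.3255],[179.99,.06,.26]),("w3",[ 0.5181,-0.1845,0.1815],[179.88,30.05,-81.69])):
    w=np.load(f+".npy",allow_pickle=True).item(); R=Ro.from_euler("xyz",o,degrees=True)
    P,u,v=cloud(w); T=R.inv().apply(P-np.array(p))
    m=(abs(T[:,1])<.08)&(abs(T[:,0])<.03)&(T[:,2]<.03)
    for z0 in np.arange(-.08,.03,.01):
        k=m&(T[:,2]>=z0)&(T[:,2]<z0+.01)
        if k.sum(): print(round(z0,3),k.sum(),np.round(np.percentile(T[k],[2,98],axis=0),3).tolist(),u[k].min(),u[k].max(),v[k].min(),v[k].max())
E
```

```text
-0.08 789 [[-0.01, -0.061, -0.08], [0.012, 0.059, -0.07]] 178 456 270 326
-0.07 974 [[-0.008, -0.061, -0.07], [0.012, 0.061, -0.06]] 180 455 260 309
-0.06 821 [[0.002, -0.06, -0.06], [0.012, 0.059, -0.05]] 193 440 250 273
-0.05 806 [[-0.004, -0.059, -0.05], [0.012, 0.058, -0.04]] 204 430 243 273
-0.04 585 [[-0.008, -0.058, -0.04], [0.012, 0.057, -0.03]] 210 423 238 273
-0.03 13 [[-0.004, -0.047, -0.03], [0.01, 0.046, -0.029]] 238 397 238 260
-0.08 819 [[-0.01, -0.061, -0.08], [0.012, 0.06, -0.07]] 178 456 269 325
-0.07 954 [[-0.008, -0.062, -0.07], [0.012, 0.06, -0.06]] 179 453 259 308
-0.06 823 [[0.001, -0.06, -0.06], [0.012, 0.058, -0.05]] 194 440 250 273
-0.05 798 [[-0.005, -0.059, -0.05], [0.012, 0.058, -0.04]] 204 430 242 273
-0.04 570 [[-0.009, -0.058, -0.04], [0.012, 0.057, -0.031]] 212 424 238 273
-0.03 10 [[-0.003, -0.046, -0.03], [0.01, 0.045, -0.029]] 240 396 238 258
```

>>> {"op": "jog_arm", "data": {
  "targets": "0 0 0 0 0 0 0.3;0 0 0 0 0 0 0.3;0 0 0 0 0 0 0.3;0 0 0 0 0 0 0.3;0 0 0 0 0 0 0.3;0 0 0 0 0 0 0.3;0 0 0 0 0 0 0.3;0 0 0 0 0 0 0.3"
}}

```text
clock: 10.95
tool_pos: [0.4586, -0.3534, 0.0281]
orientation: [-180.0, 0.1, -166.0]
force: [0.1, 0.7, -0.6]
opening: 0.057
```

>>> {"op": "jog_arm", "data": {
  "targets": "0 0 0.015 0 0 0 0.3;0 0 0.03 0 0 0 0.3;0 0 0.04 0 0 0 0.3;0 0 0.046 0 0 0 0.3;0 0 0.051 0 0 0 0.3;0 0 0.051 0 0 0 0.3;0 0 0.051 0 0 0 -1;0 0 0.051 0 0 0 -1"
}}

```text
clock: 11.95
tool_pos: [0.4591, -0.3535, -0.0225]
orientation: [-180.0, 0.2, -166.0]
force: [-0.3, -0.2, 0.2]
opening: 0.0422
```

>>> {"op": "jog_arm", "data": {
  "targets": "0 0 0 0 0 0 -1;0 0 0 0 0 0 -1;0 0 0 0 0 0 -1;0 0 0 0 0 0 -1;0 0 0 0 0 0 -1;0 0 0 0 0 0 -1;0 0 0 0 0 0 -1;0 0 0 0 0 0 -1"
}}

```text
clock: 12.95
tool_pos: [0.4592, -0.3536, -0.0224]
orientation: [-179.9, 0.2, -166.0]
force: [-0.2, -0.2, 3.8]
opening: 0.0198
```

```bash
python3 - <<'E'
from h import *
T=c2w([-.062,-.107-.05-.13,.085+.0354*-1+.05]); print(T,rel(T,orient(-81.56,0)),rel(T+[0,0,.05],orient(-81.56,0)))
E
```

```text
[ 0.55569549 -0.32439179  0.0996    ] (array([-0.1011,  0.0049, -0.1217]), array([ -0.17,   0.09, -84.45])) (array([-0.1012,  0.0048, -0.1717]), array([ -0.17,   0.09, -84.45]))
```

>>> {"op": "jog_arm", "data": {
  "targets": "0 0 -0.04 0 0 0 -1;0 0 -0.09 0 0 -5 -1;-0.03 0.002 -0.121 0 0 -15 -1;-0.06 0.003 -0.121 0 0 -25 -1;-0.101 0.005 -0.121 0 0 -35 -1;-0.101 0.005 -0.121 0 0 -45 -1;-0.101 0.005 -0.121 0 0 -55 -1;-0.101 0.005 -0.121 0 0 -65 -1"
}}

```text
clock: 13.95
tool_pos: [0.5549, -0.3237, 0.0976]
orientation: [-179.9, 0.1, -100.7]
force: [0.0, -0.3, -1.9]
opening: 0.0197
```

```bash
python3 - <<'E'
from h import *
st()
T=c2w([-.062,-.107-.05-.13,.085-.0354]); print(T,rel(T,orient(-81.56,0)))
E
```

```text
t 13.95 pos [ 0.5549 -0.3237  0.0976] rpy [-1.7995e+02  6.0000e-02 -1.0069e+02] q [-12.9  21.8 -11.   -0.1 -57.1   2.3] F [ 0.  -0.3 -1.9] open 0.0197
[ 0.55569549 -0.32439179  0.0496    ] (array([ 0.0006, -0.0008,  0.048 ]), array([ -0.06,   0.05, -19.13]))
```

>>> {"op": "jog_arm", "data": {
  "targets": "0.0006 -0.0008 0.01 0 0 -10 -1;0.0006 -0.0008 0.03 0 0 -19.1 -1;0.0006 -0.0008 0.048 0 0 -19.1 -1;0.0006 -0.0008 0.048 0 0 -19.1 -1;0.0006 -0.0008 0.048 0 0 -19.1 -1;0.0006 -0.0008 0.048 0 0 -19.1 -1;0.0006 -0.0008 0.048 0 0 -19.1 -1;0.0006 -0.0008 0.048 0 0 -19.1 -1"
}}

```text
clock: 14.95
tool_pos: [0.5558, -0.3245, 0.0501]
orientation: [-179.9, 0.0, -81.6]
force: [-1.0, 0.7, -2.3]
opening: 0.0197
```

```bash
python3 - <<'E'
from h import *
st(); s=snapshot("scene"); save(s,"s7",(200,190,360,310),5); t=snapshot("top"); save(t,"t7",(320,150,440,240),6.5); w=snapshot("wrist"); save(w,"w7")
p,R=pose()
P,u,v=cloud(w); T=R.inv().apply(P-p); img=w["img"][v,u].astype(int)
m=(img[:,1]>img[:,0]+50)&(img[:,1]>img[:,2]+30)&(abs(T[:,1])<.05)
Q=T[m]; c,sz,a=cv2.minAreaRect((Q[:,:2]*1000).astype(np.float32)); print("handle tool",c,sz,a,np.median(Q[:,2]))
k=np.polyfit(Q[:,0],Q[:,2],1); print("slope z vs x deg",np.degrees(np.arctan(k[0])))
for cam,n in((s,"s"),(t,"t")):
    print(n,"pred tip",proj(cam,p+R.apply([-.130,0,-.0354])),"hole",proj(cam,c2w([-.062,-.107,.085])))
E
```

```text
t 14.95 pos [ 0.5558 -0.3245  0.0501] rpy [-1.799e+02  2.000e-02 -8.161e+01] q [-13.   24.6 -13.7  -0.1 -51.6  21.4] F [-1.   0.7 -2.3] open 0.0197
handle tool (5.005008697509766, -3.9210128784179688) (93.48847961425781, 26.02724266052246) 0.46061718463897705 -0.044807905538957686
slope z vs x deg 0.7547926287873673
s pred tip [263.0564896  236.82702499] hole [273.33811601 227.79446444]
t pred tip [392.425805   205.46821859] hole [378.22844006 207.40401055]
```

View pics/s7.png

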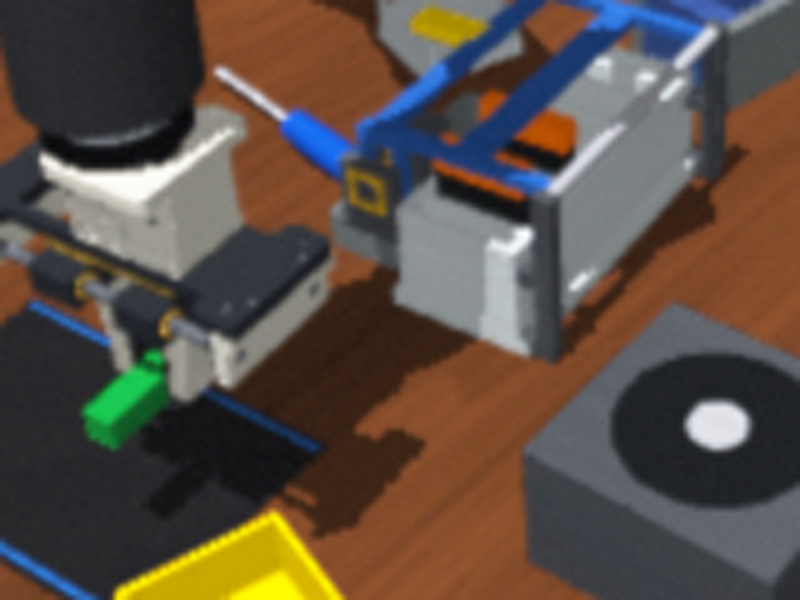

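View pics/t7.png

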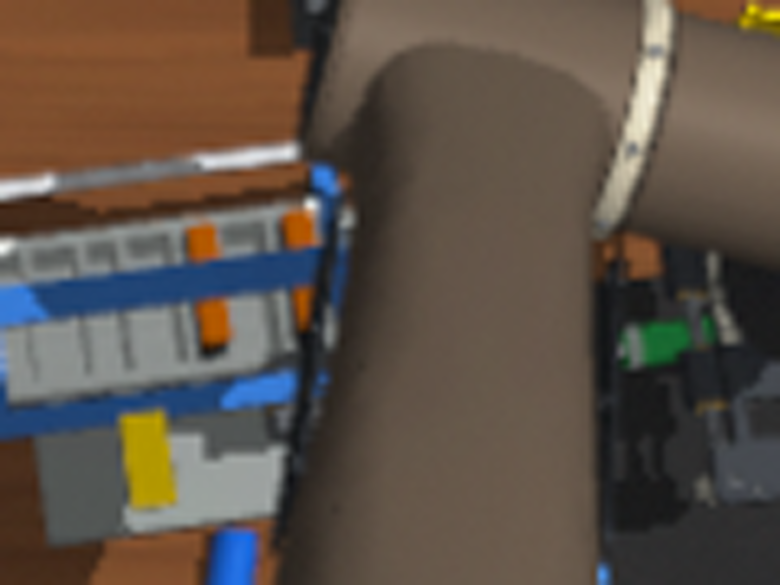

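View pics/w7.png

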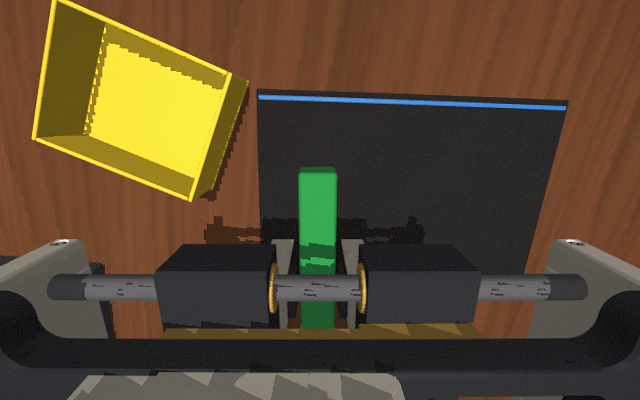

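```bash
python3 - <<'E'
from h import *
w=snapshot("wrist"); p,R=pose()
P,u,v=cloud(w); T=R.inv().apply(P-p); img=w["img"][v,u].astype(int)
m=(img[:,1]>img[:,0]+50)&(img[:,1]>img[:,2]+30)&(abs(T[:,1])<.03)
for a in np.arange(-.02,.06,.01):
    k=m&(T[:,0]>a)&(T[:,0]<a+.01)&(abs(T[:,2]+.045)<.004)
    if k.sum()>10:
        q=T[k]; print(round(a,3),k.sum(),"y",np.round([q[:,1].min(),q[:,1].max(),(q[:,1].min()+q[:,1].max())/2],4),"z",round(np.median(q[:,2]),4))
# finger inner faces symmetric?
k=(abs(T[:,2]+.034)<.004)&(abs(T[:,1])<.06)&~m&(abs(T[:,0])<.02)
q=T[k]; print(len(q), np.round([q[q[:,1]<0,1].min(),q[q[:,1]<0,1].max(),q[q[:,1]>0,1].min(),q[q[:,1]>0,1].max()],4), "x",q[:,0].min(),q[:,0].max())
E
```

```text
-0.01 291 y [-0.0104  0.0086 -0.0009] z -0.0448
0.0 584 y [-0.0106  0.009  -0.0008] z -0.0448
0.01 619 y [-0.0105  0.0089 -0.0008] z -0.0449
0.02 672 y [-0.0103  0.0092 -0.0006] z -0.0448
0.03 703 y [-0.0102  0.0091 -0.0005] z -0.0449
0.04 757 y [-0.0105  0.009  -0.0008] z -0.0449
0.05 152 y [-0.0098  0.0087 -0.0005] z -0.044
160 [-0.0262 -0.0114  0.0105  0.0245] x 0.009021030613452717 0.011831894916094064
```

>>> {"op": "jog_arm", "data": {
  "targets": "-0.015 0 0 0 0 0 -1;-0.03 0 0 0 0 0 -1;-0.04 0 0 0 0 0 -1;-0.045 0 0 0 0 0 -1;-0.05 0 0 0 0 0 -1;-0.054 0 0 0 0 0 -1;-0.057 0 0 0 0 0 -1;-0.057 0 0 0 0 0 -1"
}}

```text
clock: 16.15
tool_pos: [0.5473, -0.268, 0.0497]
orientation: [-179.9, 0.0, -81.6]
force: [-0.0, 0.1, -2.1]
opening: 0.0195
```

```bash
python3 - <<'E'
from h import *
st(); s=snapshot("scene"); save(s,"s8",(200,190,360,310),5); print(w2c(pose()[0]))
E
```

```text
t 16.15 pos [ 0.5473 -0.268   0.0497] rpy [-1.7992e+02  3.0000e-02 -8.1590e+01] q [ -7.8  21.8 -18.3  -0.1 -49.8  16.2] F [-0.   0.1 -2.1] open 0.0195
[-0.06200923 -0.23011587  0.04974593]
```

View pics/s8.png

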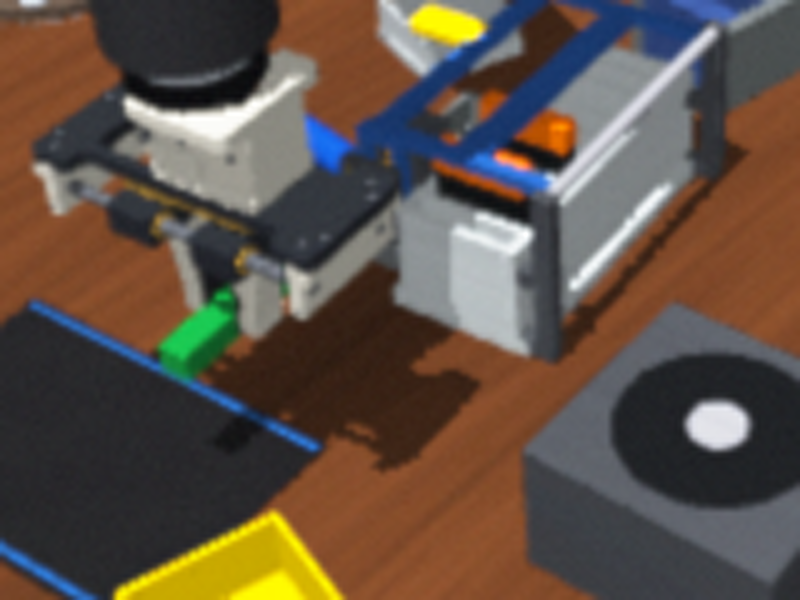

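>>> {"op": "jog_arm", "data": {
  "targets": "-0.004 0 0 0 0 0 -1;-0.009 0 0 0 0 0 -1;-0.014 0 0 0 0 0 -1;-0.019 0 0 0 0 0 -1;-0.024 0 0 0 0 0 -1;-0.029 0 0 0 0 0 -1;-0.034 0 0 0 0 0 -1;-0.039 0 0 0 0 0 -1"
}}

```text
clock: 17.2
tool_pos: [0.5435, -0.2325, 0.0512]
orientation: [-179.8, -0.2, -81.6]
force: [1.6, -16.9, -2.6]
opening: 0.0199
```

>>> {"op": "jog_arm", "data": {
  "targets": "-0.006 0 0.0012 0 0 0 -1;-0.011 0 0.0012 0 0 0 -1;-0.016 0 0.0012 0 0 0 -1;-0.021 0 0.0012 0 0 0 -1;-0.026 0 0.0012 0 0 0 -1;-0.031 0 0.0012 0 0 0 -1;-0.033 0 0.0012 0 0 0 -1;-0.033 0 0.0012 0 0 0 -1"
}}

```text
clock: 18.2
tool_pos: [0.5387, -0.1995, 0.0498]
orientation: [-179.8, -0.2, -81.5]
force: [-0.3, -0.5, -1.2]
opening: 0.0199
```

```bash
python3 - <<'E'
from h import *
st(); w=snapshot("wrist"); save(w,"w9"); s=snapshot("scene"); save(s,"s9",(200,190,360,310),5); p,R=pose(); print(w2c(p)); t=snapshot("top"); save(t,"t9",(300,150,440,240),5.5)
P,u,v=cloud(w); T=R.inv().apply(P-p); img=w["img"][v,u].astype(int)
m=(img[:,1]>img[:,0]+50)&(img[:,1]>img[:,2]+30)&(abs(T[:,1])<.03)&(abs(T[:,2]+.045)<.006)
print("rear end x", np.percentile(T[m,0],99.5))
E
```

```text
t 18.2 pos [ 0.5387 -0.1995  0.0498] rpy [-179.76   -0.23  -81.53] q [ -0.7  18.8 -23.2   0.3 -47.7   9. ] F [-0.3 -0.5 -1.2] open 0.0199
[-0.06051422 -0.16122534  0.04979602]
rear end x 0.05119375188052861
```

View pics/t9.png

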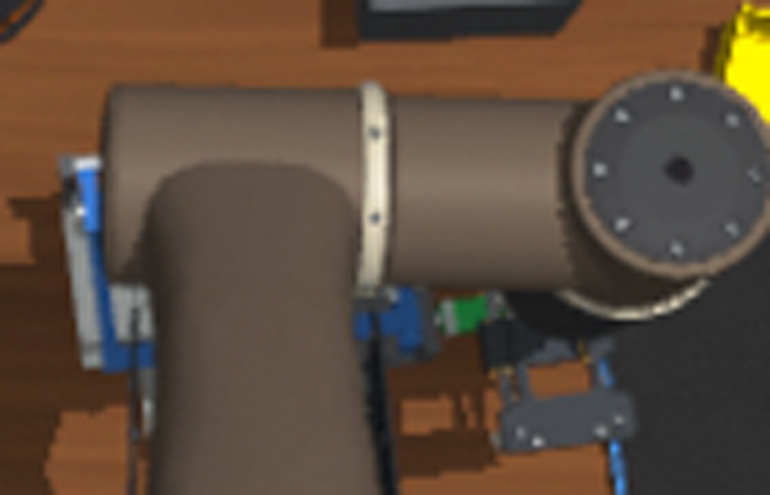

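View pics/s9.png

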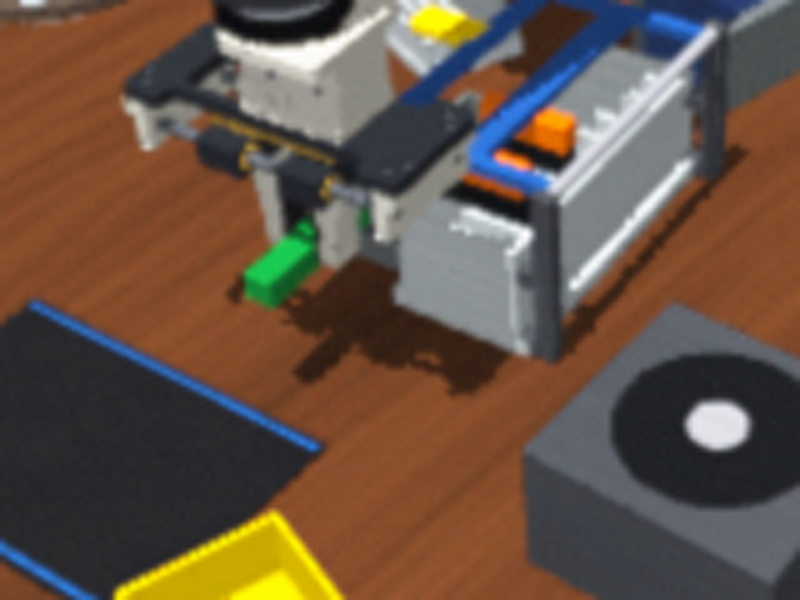

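>>> {"op": "jog_arm", "data": {
  "targets": "0.02 0 0 0 0 0 -1;0.045 0 0 0 0 0 -1;0.07 0 0 0 0 0 -1;0.1 0 0 0 0 0 -1;0.13 0 0 0 0 0 -1;0.16 0 0 0 0 0 -1;0.16 0 -0.03 0 0 0 -1;0.16 0 -0.06 0 0 0 -1"
}}

```text
clock: 19.35
tool_pos: [0.5612, -0.3596, 0.1102]
orientation: [-179.9, -0.2, -81.6]
force: [0.5, -0.1, -2.1]
opening: 0.0192
```

```bash
python3 - <<'E'
from h import *
st(); s=snapshot("scene"); save(s,"s10",(200,170,360,290),5); t=snapshot("top"); save(t,"t10",(300,150,440,240),5.5)
for c,n in((s,"s"),(t,"t")):
    for d in models.spot_point("pin_center",c)[:2]: X=at_range(c,d["uv"]); print(n,d["conf"],d["uv"],X,w2c(X))
print(rel([0.4583,-0.3535,0.08],orient(-166,0)))
E
```

```text
t 19.35 pos [ 0.5612 -0.3596  0.1102] rpy [-179.86   -0.2   -81.64] q [-15.8  23.1  -7.2   0.1 -59.5  24.1] F [ 0.5 -0.1 -2.1] open 0.0192
s 0.2 [325.0, 211.6] [ 0.63278248 -0.02431906  0.12282622] [ 0.05829491 -0.00149136  0.12282622]
t 0.38 [354.0, 209.5] [ 0.51605868 -0.05918724  0.11927768] [-0.0622825  -0.01884995  0.11927768]
t 0.36 [444.0, 195.5] [ 0.54968847 -0.33638427  0.22429673] [-0.06970214 -0.29798093  0.22429673]
(array([-0.0205,  0.1019,  0.0301]), array([-4.200e-01,  1.000e-02,  8.441e+01]))
```

View pics/t10.png

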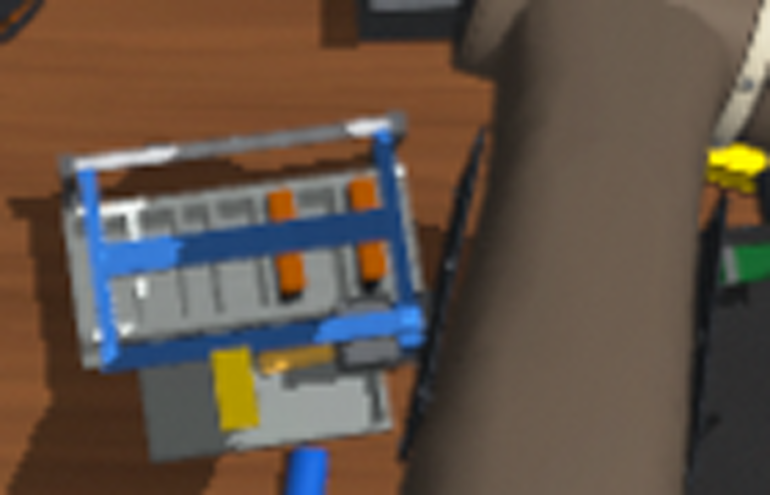

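View pics/s10.png

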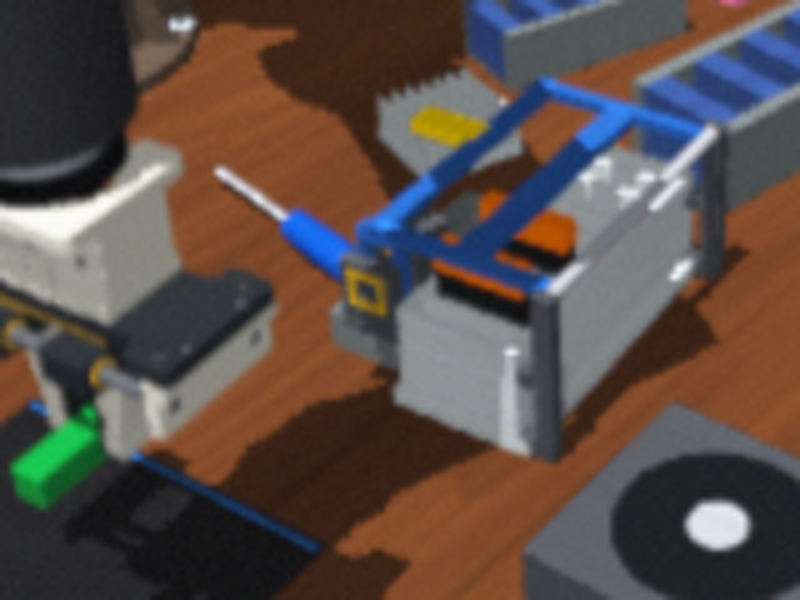

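```bash
python3 - <<'E'
from h import *
t=snapshot("top"); P,u,v=cloud(t); img=t["img"][v,u].astype(int)
m=(u>344)&(u<364)&(v>210)&(v<219)
for i in np.nonzero(m)[0]:
    if img[i,0]>img[i,2]+35: print(u[i],v[i],img[i],np.round(w2c(P[i]),3))
E
```

```text
353 213 [100  85  61] [-0.061 -0.024  0.014]
354 213 [113  91  54] [-0.062 -0.027  0.021]
355 213 [120  96  52] [-0.063 -0.031  0.019]
356 213 [133 104  45] [-0.063 -0.034  0.02 ]
357 213 [141 106  42] [-0.063 -0.038  0.016]
358 213 [142 109  43] [-0.064 -0.041  0.02 ]
359 213 [143 110  43] [-0.065 -0.045  0.019]
360 213 [102  82  46] [-0.07  -0.044  0.058]
345 214 [118 106  56] [-0.059  0.004 -0.001]
347 214 [101  85  56] [-0.063 -0.001  0.023]
348 214 [127  98  42] [-0.063 -0.005  0.021]
349 214 [137 105  41] [-0.064 -0.008  0.027]
350 214 [140 108  43] [-0.063 -0.012  0.015]
351 214 [143 109  43] [-0.065 -0.015  0.025]
352 214 [143 109  43] [-0.065 -0.019  0.022]
353 214 [145 110  43] [-0.065 -0.023  0.012]
354 214 [148 113  44] [-0.066 -0.026  0.02 ]
355 214 [148 113  44] [-0.067 -0.03   0.022]
356 214 [146 112  45] [-0.067 -0.033  0.021]
357 214 [144 111  44] [-0.067 -0.037  0.019]
358 214 [143 110  44] [-0.068 -0.041  0.017]
359 214 [140 108  42] [-0.068 -0.044  0.019]
360 214 [110  90  50] [-0.073 -0.044  0.058]
345 215 [132 116  35] [-0.064  0.006  0.008]
347 215 [131 103  56
[... 674 characters left out ...]
9] [-0.071 -0.007  0.02 ]
350 216 [218 167  63] [-0.071 -0.011  0.019]
351 216 [223 172  66] [-0.072 -0.014  0.022]
352 216 [164 126  52] [-0.072 -0.018  0.017]
353 216 [125  97  48] [-0.072 -0.022  0.017]
354 216 [121  96  52] [-0.073 -0.025  0.022]
355 216 [115  92  53] [-0.074 -0.029  0.022]
356 216 [100  88  63] [-0.073 -0.033  0.012]
345 217 [165 148  66] [-0.084  0.016  0.127]
347 217 [132 113  82] [-0.073  0.     0.02 ]
348 217 [178 141  70] [-0.073 -0.004  0.013]
349 217 [197 157  90] [-0.074 -0.007  0.018]
350 217 [185 150  94] [-0.074 -0.011  0.014]
351 217 [145 119  75] [-0.074 -0.015  0.011]
352 217 [103  90  66] [-0.075 -0.018  0.011]
345 218 [177 154  27] [-0.088  0.016  0.127]
```

```bash
python3 - <<'E'
from h import *
t=snapshot("top")
cs=[np.array(at_z(t,(300+a/4.5,130+b/4.5),.003)) for a,b in((477,288),(662,272),(705,557),(513,577))]
print(np.round(cs,3)); c=np.mean(cs,0); d=cs[0]-cs[3]; yaw=np.degrees(np.arctan2(d[1],d[0])); print(c,yaw)
g=c-0.04*np.array([np.cos(np.radians(yaw)),np.sin(np.radians(yaw)),0]); print(g)
print(rel([g[0],g[1],.05],orient(yaw-180,0)),rel([g[0],g[1],-.0215],orient(yaw-180,0)))
E
```

```text
[[ 0.593 -0.261  0.003]
 [ 0.608 -0.413  0.003]
 [ 0.375 -0.441  0.003]
 [ 0.357 -0.285  0.003]]
[ 0.4831828  -0.34999737  0.003     ] 6.005435128704583
[ 0.44340232 -0.35418228  0.003     ]
(array([-0.0212,  0.116 ,  0.0589]), array([-2.600e-01, -1.000e-02,  9.241e+01])) (array([-0.0215,  0.1162,  0.1304]), array([-2.600e-01, -1.000e-02,  9.241e+01]))
```

>>> {"op": "jog_arm", "data": {
  "targets": "0 0.03 0 0 0 10.5 -1;-0.01 0.06 0 0 0 21 -1;-0.021 0.1 0 0 0 31.5 -1;-0.021 0.116 0 0 0 42 -1;-0.021 0.116 0.02 0 0 52.5 -1;-0.021 0.116 0.04 0 0 63 -1;-0.021 0.116 0.05 0 0 73.5 -1;-0.021 0.116 0.06 0 0 84 -1"
}}

```text
clock: 20.65
tool_pos: [0.4426, -0.3542, 0.0474]
orientation: [-179.9, 0.0, -165.9]
force: [-0.4, 0.0, -1.9]
opening: 0.0197
```

```bash
python3 - <<'E'
from h import *
st(); print(rel([.4434,-.354,-.0215],orient(-174,0)))
E
```

```text
t 20.65 pos [ 0.4426 -0.3542  0.0474] rpy [-1.7988e+02  3.0000e-02 -1.6593e+02] q [-18.8  18.5 -24.1   0.1 -47.3 -57.2] F [-0.4  0.  -1.9] open 0.0197
(array([-0.0008,  0.0001,  0.0689]), array([-0.11,  0.04,  8.07]))
```

>>> {"op": "jog_arm", "data": {
  "targets": "-0.001 0 0.03 0 0 4 -1;-0.001 0 0.05 0 0 8 -1;-0.001 0 0.062 0 0 8 -1;-0.001 0 0.069 0 0 8 -1;-0.001 0 0.069 0 0 8 -1;-0.001 0 0.069 0 0 8 0.4;-0.001 0 0.069 0 0 8 0.4;-0.001 0 0.069 0 0 8 0.4"
}}

```text
clock: 21.65
tool_pos: [0.444, -0.3542, -0.0212]
orientation: [-179.9, 0.1, -173.9]
force: [-0.4, -0.0, 0.5]
opening: 0.0444
```

>>> {"op": "jog_arm", "data": {
  "targets": "0 0 0 0 0 0 0.3;0 0 0 0 0 0 0.3;0 0 0 0 0 0 0.3;0 0 -0.02 0 0 0 0.3;0 0 -0.05 0 0 0 0.3;0 0 -0.1 0 0 0 0.3;0 0 -0.15 0 0 0 0.3;0 0 -0.19 0 0 0 0.3"
}}

```text
clock: 22.65
tool_pos: [0.4438, -0.3539, 0.1711]
orientation: [-179.8, 0.2, -173.9]
force: [0.2, 0.1, -0.5]
opening: 0.057
```

```bash
python3 - <<'E'
from h import *
st(); w=snapshot("wrist"); save(w,"w11"); handle(w)
w2=np.load("w2.npy",allow_pickle=True).item(); P,u,v=cloud(w2); img=w2["img"][v,u].astype(int); C=w2c(P)
m=(img[:,0]>150)&(img[:,1]>130)&(img[:,2]<90)&(abs(P[:,2]-.124)<.005)&(C[:,0]<-.05)&(abs(C[:,1])<.08)
print("tab", m.sum(),np.round(np.percentile(C[m],[1,50,99],axis=0),4))
E
```

```text
t 22.65 pos [ 0.4438 -0.3539  0.1711] rpy [-1.7982e+02  1.7000e-01 -1.7391e+02] q [-18.8  11.4 -15.5   0.1 -62.9 -65.2] F [ 0.2  0.1 -0.5] open 0.057
handle 1282 [ 439.  -353.3] [93.5 18.8] 5.61 0.022247409483365968
tab 543 [[-0.1133  0.0138  0.1223]
 [-0.0896  0.0254  0.1243]
 [-0.0662  0.037   0.1261]]
```

View pics/w11.png

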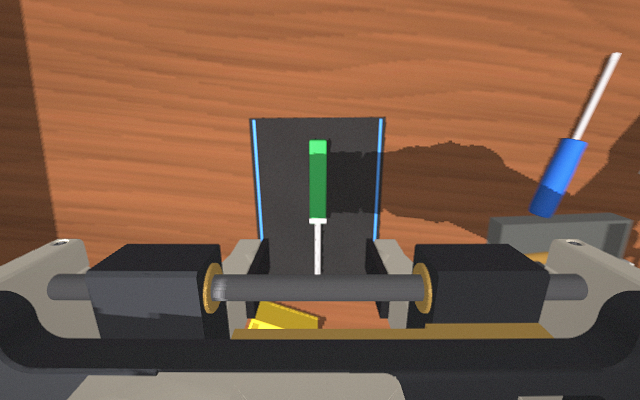

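```bash
python3 - <<'E'
from h import *
for z in (.15,.071):
    T=c2w([-.098,.0254,z]); print(T,rel(T,orient(8.44-180,0)))
E
```

```text
[ 0.47423328 -0.0206589   0.15      ] (array([-0.0637,  0.3301,  0.0245]), array([-0.46,  0.47, -2.29]))
[ 0.47423328 -0.0206589   0.071     ] (array([-0.0631,  0.3307,  0.1035]), array([-0.46,  0.47, -2.29]))
```

>>> {"op": "jog_arm", "data": {
  "targets": "-0.01 0.05 0 -0.5 0.5 -2.3 0.2;-0.02 0.11 0 -0.5 0.5 -2.3 0.2;-0.03 0.17 0 -0.5 0.5 -2.3 0.2;-0.04 0.23 0 -0.5 0.5 -2.3 0.2;-0.064 0.29 0.01 -0.5 0.5 -2.3 0.2;-0.064 0.33 0.024 -0.5 0.5 -2.3 0.2;-0.064 0.33 0.024 -0.5 0.5 -2.3 0.2;-0.064 0.33 0.024 -0.5 0.5 -2.3 0.2"
}}

```text
clock: 23.7
tool_pos: [0.4745, -0.0208, 0.1506]
orientation: [180.0, -0.0, -171.5]
force: [-0.0, -0.3, 1.1]
opening: 0.0524
```

```bash
python3 - <<'E'
from h import *
st(); w=snapshot("wrist"); save(w,"w12")
P,u,v=cloud(w); img=w["img"][v,u].astype(int); C=w2c(P)
m=(img[:,0]>130)&(img[:,1]>110)&(img[:,2]<90)&(abs(P[:,2]-.124)<.005)&(C[:,0]<-.05)&(abs(C[:,1])<.08)
print("tab", m.sum(),np.round(np.percentile(C[m],[1,50,99],axis=0),4))
T=c2w([-.098,.0254,.071]); print(T,rel(T,orient(8.44-180,0)))
E
```

```text
t 23.7 pos [ 0.4745 -0.0208  0.1506] rpy [ 1.7997e+02 -3.0000e-02 -1.7150e+02] q [  21.3    3.6  -27.5   -0.   -58.8 -102.8] F [-0.  -0.3  1.1] open 0.0524
tab 1777 [[-0.1157  0.0143  0.1205]
 [-0.0927  0.0254  0.1243]
 [-0.0662  0.037   0.1258]]
[ 0.47423328 -0.0206589   0.071     ] (array([0.0003, 0.0006, 0.0797]), array([ 0.03, -0.01, -0.  ]))
```

View pics/w12.png

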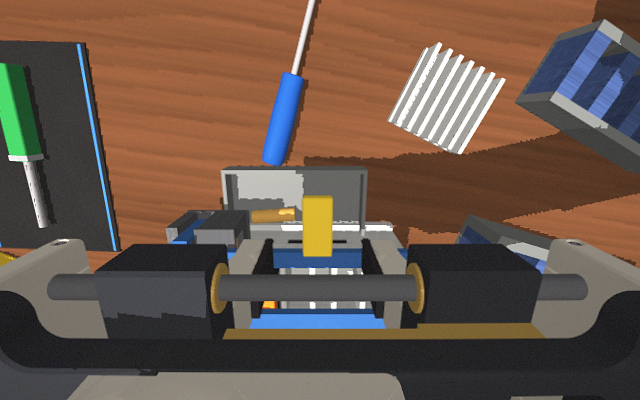

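>>> {"op": "jog_arm", "data": {
  "targets": "0 0.0006 0.02 0 0 0 0.1;0 0.0006 0.045 0 0 0 0.1;0 0.0006 0.065 0 0 0 0.1;0 0.0006 0.079 0 0 0 0.1;0 0.0006 0.079 0 0 0 -0.3;0 0.0006 0.079 0 0 0 -1;0 0.0006 0.079 0 0 0 -1;0 0.0006 0.079 0 0 0 -1"
}}

```text
clock: 24.75
tool_pos: [0.4752, -0.0206, 0.0725]
orientation: [180.0, 0.1, -171.5]
force: [0.1, -0.9, 2.4]
opening: 0.0237
```

```bash
cat >> h.py <<'E'
def arc(th0,ths):
    # shifts in tool axes for gate swing from th0, tool fixed orientation
    p,R=pose()
    f=lambda t: np.array([.062-.160*np.cos(t),0,.12+.160*np.sin(t)])
    for t in ths: print(np.round(t,3),np.round(R.inv().apply(RC.apply(f(t)-f(th0))),4))
E
python3 - <<'E'
from h import *
st(); arc(0,np.arange(1,9)*.075)
E
```

```text
t 24.75 pos [ 0.4752 -0.0206  0.0725] rpy [ 1.7997e+02  7.0000e-02 -1.7154e+02] q [  21.3    8.8  -33.5   -0.   -47.6 -102.8] F [ 0.1 -0.9  2.4] open 0.0237
0.075 [-0.0005  0.     -0.012 ]
0.15 [-0.0018  0.     -0.0239]
0.225 [-0.0041  0.     -0.0357]
0.3 [-0.0072  0.     -0.0473]
0.375 [-0.0112  0.     -0.0586]
0.45 [-0.016   0.     -0.0696]
0.525 [-0.0216  0.     -0.0802]
0.6 [-0.0281  0.     -0.0903]
```

>>> {"op": "jog_arm", "data": {
  "targets": "-0.0005 0 -0.012 0 0 0 -1;-0.002 0 -0.024 0 0 0 -1;-0.004 0 -0.036 0 0 0 -1;-0.007 0 -0.047 0 0 0 -1;-0.011 0 -0.0586 0 0 0 -1;-0.016 0 -0.0696 0 0 0 -1;-0.0216 0 -0.08 0 0 0 -1;-0.028 0 -0.09 0 0 0 -1"
}}

```text
clock: 25.75
tool_pos: [0.5027, -0.0164, 0.1628]
orientation: [180.0, 0.0, -171.5]
force: [3.3, -1.0, -5.6]
opening: 0.0235
```

```bash
python3 - <<'E'
from h import *
st(); c=w2c(pose()[0])+[0,0,.049]; d=c-[.062,0,.12]; print(c,np.hypot(d[0],d[2]),"th",np.arctan2(d[2],-d[0])); th=np.arctan2(d[2],-d[0]); arc(th,.6+np.arange(1,9)*.08)
E
```

```text
t 25.75 pos [ 0.5027 -0.0164  0.1628] rpy [ 1.7997e+02  1.0000e-02 -1.7155e+02] q [  20.5    5.7  -23.4   -0.   -60.8 -102.1] F [ 3.3 -1.  -5.6] open 0.0235
[-0.06924762  0.02539596  0.21181549] 0.16017497307100836 th 0.6104301483558026
0.68 [-0.0067  0.     -0.0089]
0.76 [-0.0151  0.     -0.0185]
0.84 [-0.0243  0.     -0.0274]
0.92 [-0.0342  0.     -0.0356]
1.0 [-0.0447  0.     -0.0429]
1.08 [-0.0557  0.     -0.0494]
1.16 [-0.0672  0.     -0.055 ]
1.24 [-0.0791  0.     -0.0596]
```

>>> {"op": "jog_arm", "data": {
  "targets": "-0.0067 0 -0.009 0 0 0 -1;-0.015 0 -0.0185 0 0 0 -1;-0.0243 0 -0.0274 0 0 0 -1;-0.034 0 -0.0356 0 0 0 -1;-0.0447 0 -0.043 0 0 0 -1;-0.0557 0 -0.0494 0 0 0 -1;-0.067 0 -0.055 0 0 0 -1;-0.079 0 -0.0596 0 0 0 -1"
}}

```text
clock: 26.75
tool_pos: [0.5814, -0.0048, 0.2228]
orientation: [180.0, -0.0, -171.5]
force: [-2.8, -0.0, -3.7]
opening: 0.0242
```

```bash
python3 - <<'E'
from h import *
st(); c=w2c(pose()[0])+[0,0,.049]; d=c-[.062,0,.12]; print(c,np.hypot(d[0],d[2]),"th",np.arctan2(d[2],-d[0])); th=np.arctan2(d[2],-d[0]); arc(th,1.24+np.arange(1,9)*.085)
E
```

```text
t 26.75 pos [ 0.5814 -0.0048  0.2228] rpy [ 1.7997e+02 -1.0000e-02 -1.7155e+02] q [  18.8   10.9   -9.1   -0.   -70.  -100.3] F [-2.8 -0.  -3.7] open 0.0242
[0.01036109 0.02540403 0.27175714] 0.16030223551095168 th 1.2428127913477578
1.325 [-0.0126 -0.     -0.0037]
1.41 [-0.0259 -0.     -0.0065]
1.495 [-0.0394 -0.     -0.0081]
1.58 [-0.053  -0.     -0.0085]
1.665 [-0.0666 -0.     -0.0078]
1.75 [-0.0801 -0.     -0.006 ]
1.835 [-0.0933 -0.     -0.003 ]
1.92 [-0.1063 -0.      0.0011]
```

>>> {"op": "jog_arm", "data": {
  "targets": "-0.0126 0 -0.0037 0 0 0 -1;-0.026 0 -0.0065 0 0 0 -1;-0.0394 0 -0.008 0 0 0 -1;-0.053 0 -0.0085 0 0 0 -1;-0.0666 0 -0.0078 0 0 0 -1;-0.08 0 -0.006 0 0 0 -1;-0.0933 0 -0.003 0 0 0 -1;-0.1063 0 0.001 0 0 0 -1"
}}

```text
clock: 27.75
tool_pos: [0.6885, 0.0112, 0.2224]
orientation: [180.0, 0.1, -171.5]
force: [-1.8, 1.7, 4.8]
opening: 0.0233
```

>>> {"op": "jog_arm", "data": {
  "targets": "0 0 0 0 0 0 -0.2;0 0 0 0 0 0 0;0 0 0 0 0 0 0.1;0 0 0 0 0 0 0.1;0 0 0 0 0 0 0.1;0 0 0 0 0 0 0.1;0 0 -0.01 0 0 0 0.1;0 0 -0.03 0 0 0 0.1"
}}

```text
clock: 28.75
tool_pos: [0.688, 0.0111, 0.2525]
orientation: [180.0, 0.1, -171.5]
force: [0.5, -0.2, 0.3]
opening: 0.0481
```

```bash
python3 - <<'E'
from h import *
st(); s=snapshot("scene"); save(s,"s13",(200,100,400,260),4)
E
```

```text
t 28.75 pos [0.688  0.0111 0.2525] rpy [ 1.7999e+02  5.0000e-02 -1.7153e+02] q [ 17.1  20.3   7.5  -0.  -77.2 -98.6] F [ 0.5 -0.2  0.3] open 0.0481
```

View pics/s13.png

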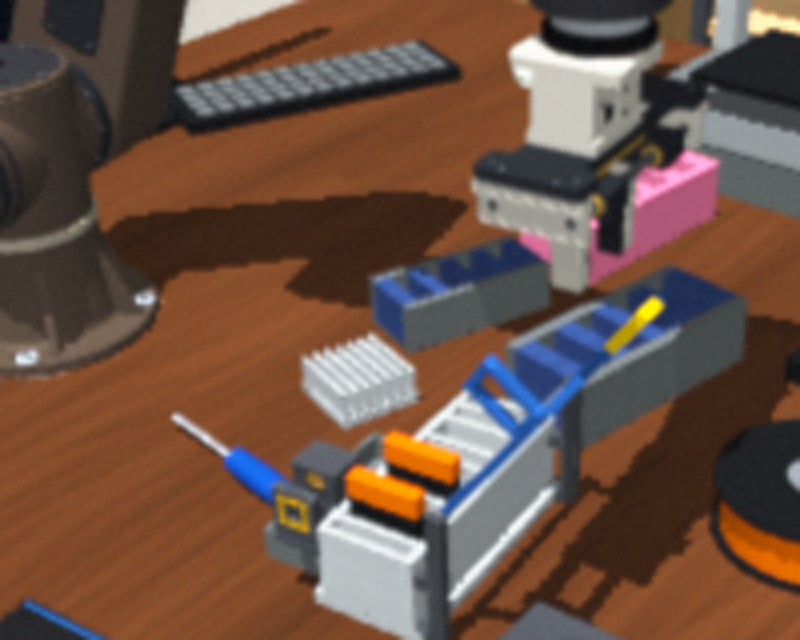

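```bash
python3 - <<'E'
from h import *
for x,y,z in ((0,-.026,.25),(0,-.026,.14)):
    T=c2w([x,y,z]); print(T,rel(T,orient(8.44-180,0)))
E
```

```text
[ 0.57871611 -0.05711842  0.25      ] (array([ 0.1197, -0.0509,  0.0059]), array([-0.03,  0.35,  0.05]))
[ 0.57871611 -0.05711842  0.14      ] (array([ 0.1204, -0.0509,  0.1159]), array([-0.03,  0.35,  0.05]))
```

>>> {"op": "jog_arm", "data": {
  "targets": "0.05 -0.02 0 0 0 0 0;0.1 -0.04 0 0 0 0 -0.3;0.12 -0.051 0.01 0 0 0 -0.32;0.12 -0.051 0.04 0 0 0 -0.32;0.12 -0.051 0.07 0 0 0 -0.32;0.12 -0.051 0.1 0 0 0 -0.32;0.12 -0.051 0.1 0 0 0 -0.32;0.12 -0.051 0.1 0 0 0 -0.32"
}}

```text
clock: 29.8
tool_pos: [0.58, -0.0572, 0.1574]
orientation: [-179.9, 0.4, -171.5]
force: [0.9, -0.6, 1.1]
opening: 0.0297
```

```bash
python3 - <<'E'
from h import *
st(); w=snapshot("wrist"); save(w,"w14"); t=snapshot("top"); save(t,"t14",(280,140,440,260),5)
P,u,v=cloud(w); img=w["img"][v,u].astype(int); C=w2c(P)
o=(img[:,0]>150)&(img[:,1]<150)&(img[:,1]>50)&(img[:,2]<60)&(abs(P[:,2]-.114)<.006)
for y in(-.078,-.026,.026,.078):
    k=o&(abs(C[:,1]-y)<.02); print(y,k.sum(), np.round(np.percentile(C[k],[1,50,99],axis=0),4).tolist() if k.sum()>5 else "")
P,u,v=cloud(t); img=t["img"][v,u].astype(int); C=w2c(P)
o=(img[:,0]>150)&(img[:,1]<150)&(img[:,1]>50)&(img[:,2]<60)&(abs(P[:,2]-.114)<.012)
for y in(-.078,-.026,.026,.078):
    k=o&(abs(C[:,1]-y)<.02); print("top",y,k.sum(), np.round(np.percentile(C[k],[1,50,99],axis=0),4).tolist() if k.sum()>5 else "")
T=c2w([0,-.026,.054]); print(rel(T,orient(8.44-180,0)))
E
```

```text
t 29.8 pos [ 0.58   -0.0572  0.1574] rpy [-179.95    0.45 -171.49] q [ 13.6  13.3 -14.9   0.1 -61.4 -95.2] F [ 0.9 -0.6  1.1] open 0.0297
-0.078 659 [[-0.0311, -0.0757, 0.109], [-0.0057, -0.0687, 0.1134], [0.0248, -0.0646, 0.1149]]
-0.026 1191 [[-0.0319, -0.027, 0.1096], [-0.0032, -0.0204, 0.1135], [0.0304, -0.0139, 0.1149]]
0.026 0 
0.078 0 
top -0.078 13 [[-0.0329, -0.0752, 0.1084], [-0.0249, -0.0712, 0.1137], [-0.018, -0.0657, 0.117]]
top -0.026 17 [[-0.0323, -0.0259, 0.1071], [-0.0249, -0.0204, 0.1139], [-0.0185, -0.0141, 0.1173]]
top 0.026 0 
top 0.078 0 
(array([0.0023, 0.0002, 0.1036]), array([-0.04,  0.5 ,  0.06]))
```

View pics/w14.png

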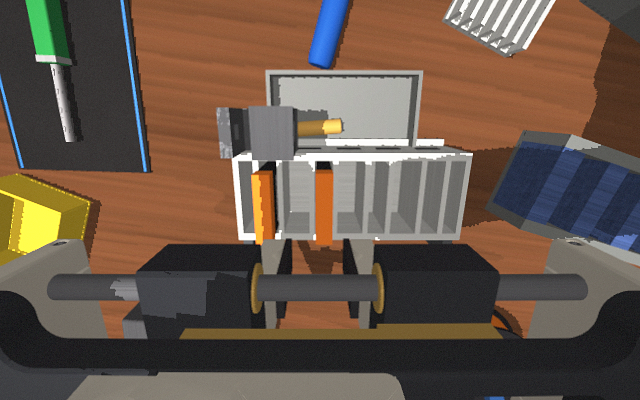

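View pics/t14.png

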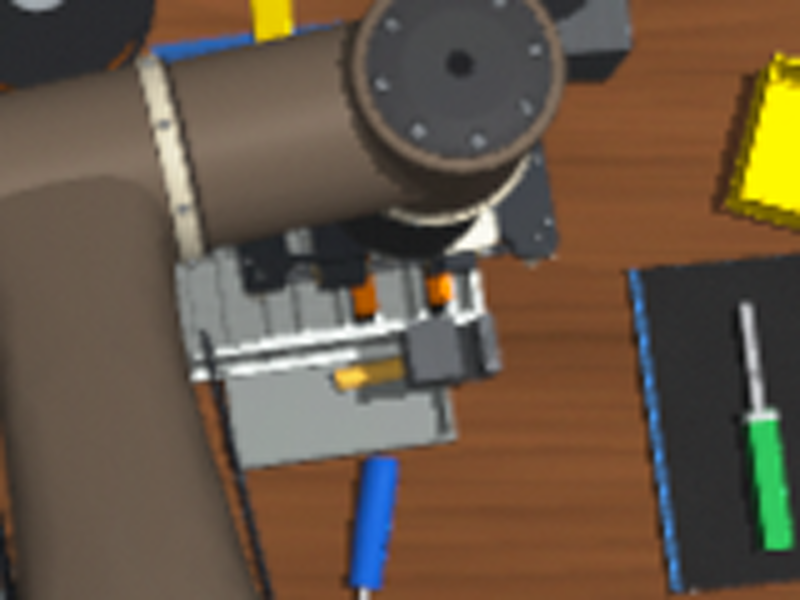

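```bash
python3 - <<'E'
from h import *
T=c2w([-.001,-.0205,.054]); print(rel(T,orient(8.44-180,0)))
E
```

```text
(array([0.0033, 0.0057, 0.1036]), array([-0.04,  0.5 ,  0.06]))
```

>>> {"op": "jog_arm", "data": {
  "targets": "0.003 0.0057 0.01 0 0.5 0 -0.32;0.003 0.0057 0.04 0 0.5 0 -0.32;0.003 0.0057 0.07 0 0.5 0 -0.32;0.003 0.0057 0.09 0 0.5 0 -0.32;0.003 0.0057 0.1036 0 0.5 0 -0.32;0.003 0.0057 0.1036 0 0.5 0 -1;0.003 0.0057 0.1036 0 0.5 0 -1;0.003 0.0057 0.1036 0 0.5 0 -1"
}}

```text
clock: 30.9
tool_pos: [0.5778, -0.0517, 0.0548]
orientation: [-180.0, 0.1, -171.5]
force: [0.5, -0.5, 0.6]
opening: 0.014
```

>>> {"op": "jog_arm", "data": {
  "targets": "0 0 0 0 0 0 -1;0 0 0 0 0 0 -1;0 0 -0.01 0 0 0 -1;0 0 -0.03 0 0 0 -1;0 0 -0.06 0 0 0 -1;0 0 -0.09 0 0 0 -1;0 0 -0.12 0 0 0 -1;0 0 -0.15 0 0 0 -1"
}}

```text
clock: 31.9
tool_pos: [0.5774, -0.0517, 0.2066]
orientation: [-180.0, 0.1, -171.5]
force: [-0.2, 0.3, -1.1]
opening: 0.0139
```

```bash
cat >> h.py <<'E'
K0=np.array([.5506,.2722,0]); RK=Ro.from_euler("z",-8.6,degrees=True)
def k2w(x): return K0+RK.apply(x)
E
python3 - <<'E'
from h import *
st(); w=snapshot("wrist"); save(w,"w15")
for y in(-.075,.025):
  for z in (.20,.052): T=k2w([0,y,z]); print(T,rel(T,orient(-8.6-180,0)))
E
```

```text
t 31.9 pos [ 0.5774 -0.0517  0.2066] rpy [-1.7997e+02  1.2000e-01 -1.7150e+02] q [ 14.2  11.2 -10.9   0.  -67.8 -95.7] F [-0.2  0.3 -1.1] open 0.0139
[0.53938485 0.19804327 0.2       ] (array([0.0027, 0.2532, 0.0108]), array([-0.03,  0.47, 17.14]))
[0.53938485 0.19804327 0.052     ] (array([0.0038, 0.2534, 0.1588]), array([-0.03,  0.47, 17.14]))
[0.55433838 0.29691891 0.2       ] (array([-0.0268,  0.3487,  0.0109]), array([-0.03,  0.47, 17.14]))
[0.55433838 0.29691891 0.052     ] (array([-0.0256,  0.349 ,  0.1588]), array([-0.03,  0.47, 17.14]))
```

View pics/w15.png

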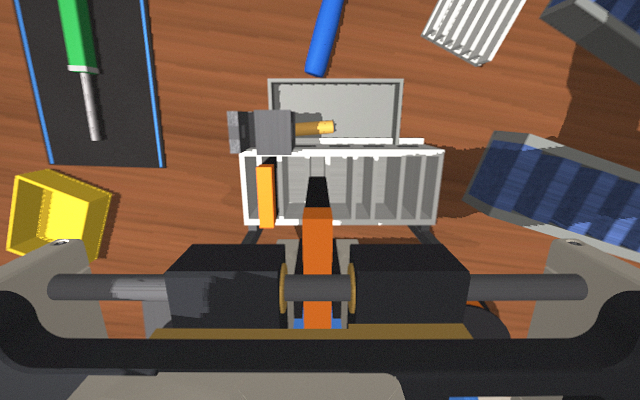

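>>> {"op": "jog_arm", "data": {
  "targets": "0 0.05 0 0 0 0 -1;0 0.11 0 0 0 4 -1;-0.01 0.17 0 0 0 8 -1;-0.02 0.23 0 0 0 13 -1;-0.027 0.29 0 0 0 17.1 -1;-0.027 0.349 0 0 0.4 17.1 -1;-0.027 0.349 0.01 0 0.4 17.1 -1;-0.027 0.349 0.01 0 0.4 17.1 -1"
}}

```text
clock: 32.95
tool_pos: [0.5537, 0.297, 0.2]
orientation: [-179.9, -0.0, 171.5]
force: [0.5, 1.1, -2.0]
opening: 0.014
```

```bash
python3 - <<'E'
from h import *
st(); w=snapshot("wrist"); save(w,"w16")
P,u,v=cloud(w); C=RK.inv().apply(P-K0); img=w["img"][v,u].astype(int)
# rim points z .068 at near(-x) side and lanes: foam top
m=(abs(C[:,2]-.067)<.006)&(C[:,0]>-.08)&(C[:,0]<.0)&(abs(C[:,1])<.13)
print(np.round(np.percentile(C[m],[.5,99.5],axis=0),4))
g=m&(C[:,0]<-.045); print("rim x",np.round(np.percentile(C[g],[1,99],axis=0),4))
b=m&(img[:,2]>img[:,0]+25)&(abs(C[:,0]+.02)<.012)
h,e=np.histogram(C[b,1],bins=np.arange(-.12,.121,.004)); print(list(zip(np.round(e[:-1],3),h)))
T=k2w([0,.025,.053]); print(rel(T,orient(-188.6,0)))
E
```

```text
t 32.95 pos [0.5537 0.297  0.2   ] rpy [-1.7989e+02 -1.0000e-02  1.7149e+02] q [ 4.600e+01  1.610e+01 -5.200e+00  1.000e-01 -6.880e+01 -1.446e+02] F [ 0.5  1.1 -2. ] open 0.014
[[-5.100e-02 -1.114e-01  6.230e-02]
 [-1.000e-04  1.106e-01  6.920e-02]]
rim x [[-0.051  -0.1097  0.0631]
 [-0.0457  0.109   0.0691]]
[(np.float64(-0.12), np.int64(0)), (np.float64(-0.116), np.int64(0)), (np.float64(-0.112), np.int64(80)), (np.float64(-0.108), np.int64(75)), (np.float64(-0.104), np.int64(81)), (np.float64(-0.1), np.int64(78)), (np.float64(-0.096), np.int64(74)), (np.float64(-0.092), np.int64(99)), (np.float64(-0.088), np.int64(0)), (np.float64(-0.084), np.int64(0)), (np.float64(-0.08), np.int64(0)), (np.float64(-0.076), np.int64(0)), (np.float64(-0.072), np.int64(0)), (np.float64(-0.068), np.int64(0)), (np.float64(-0.064), np.int64(17)), (np.float64(-0.06), np.int64(80)), (np.float64(-0.056), np.int64(75)), (np.float64(-0.052), np.int64(81)), (np.float64(-0.048), np.int64(77)), (np.float64(-0.044), np.int64(78)), (np.float64(-0.04), np.int64(49)), (np.float64(-0.036), np.int64(0)), (np.float64
[... 661 characters left out ...]
44), np.int64(78)), (np.float64(0.048), np.int64(82)), (np.float64(0.052), np.int64(72)), (np.float64(0.056), np.int64(86)), (np.float64(0.06), np.int64(7)), (np.float64(0.064), np.int64(0)), (np.float64(0.068), np.int64(0)), (np.float64(0.072), np.int64(0)), (np.float64(0.076), np.int64(0)), (np.float64(0.08), np.int64(0)), (np.float64(0.084), np.int64(5)), (np.float64(0.088), np.int64(95)), (np.float64(0.092), np.int64(77)), (np.float64(0.096), np.int64(76)), (np.float64(0.1), np.int64(79)), (np.float64(0.104), np.int64(79)), (np.float64(0.108), np.int64(63)), (np.float64(0.112), np.int64(0)), (np.float64(0.116), np.int64(0))]
(array([0.    , 0.0007, 0.1477]), array([-0.07,  0.04,  0.04]))
```

View pics/w16.png

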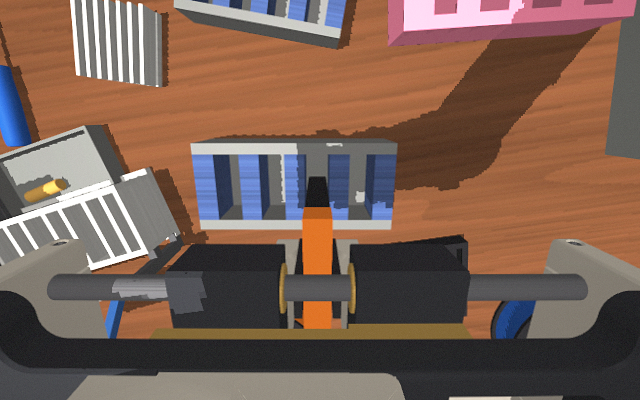

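>>> {"op": "jog_arm", "data": {
  "targets": "0 0 0.03 0 0 0 -1;0 0 0.06 0 0 0 -1;0 0 0.09 0 0 0 -1;0 0 0.115 0 0 0 -1;0 0 0.135 0 0 0 -1;0 0 0.145 0 0 0 -1;0 0 0.1485 0 0 0 -1;0 0 0.1485 0 0 0 -1"
}}

```text
clock: 34.0
tool_pos: [0.5547, 0.2962, 0.0529]
orientation: [-180.0, 0.1, 171.4]
force: [-0.0, 0.8, -0.7]
opening: 0.0136
```

>>> {"op": "jog_arm", "data": {
  "targets": "0 0 0 0 0 0 -0.3;0 0 0 0 0 0 -0.3;0 0 0 0 0 0 -0.3;0 0 0 0 0 0 -0.3;0 0 -0.02 0 0 0 -0.3;0 0 -0.05 0 0 0 -0.3;0 0 -0.1 0 0 0 -0.3;0 0 -0.16 0 0 0 -0.3"
}}

```text
clock: 35.0
tool_pos: [0.5539, 0.2959, 0.2135]
orientation: [-179.9, -0.0, 171.4]
force: [1.5, -0.4, -0.2]
opening: 0.0308
```

```bash
python3 - <<'E'
from h import *
st(); w=snapshot("wrist"); save(w,"w17"); 
P,u,v=cloud(w); img=w["img"][v,u].astype(int); C=RK.inv().apply(P-K0)
o=(img[:,0]>130)&(img[:,1]<150)&(img[:,1]>50)&(img[:,2]<60)&(abs(C[:,1])<.12)&(P[:,2]>.05)&(P[:,2]<.16)&(abs(C[:,0])<.06)
print(o.sum(),np.round(np.percentile(C[o],[1,50,99],axis=0),4).tolist())
for z in(.21,.054): T=c2w([-.001,-.0725,z]); print(rel(T,orient(8.44-180,0)))
E
```

```text
t 35.0 pos [0.5539 0.2959 0.2135] rpy [-179.87   -0.    171.43] q [ 4.590e+01  1.560e+01 -4.100e+00  1.000e-01 -7.040e+01 -1.445e+02] F [ 1.5 -0.4 -0.2] open 0.0308
660 [[-0.0316, 0.0189, 0.1028], [-0.0068, 0.0252, 0.1095], [0.0225, 0.0315, 0.111]]
(array([-0.0857, -0.3926,  0.0125]), array([  0.24,   0.64, -16.95]))
(array([-0.084 , -0.3935,  0.1684]), array([  0.24,   0.64, -16.95]))
```

View pics/w17.png

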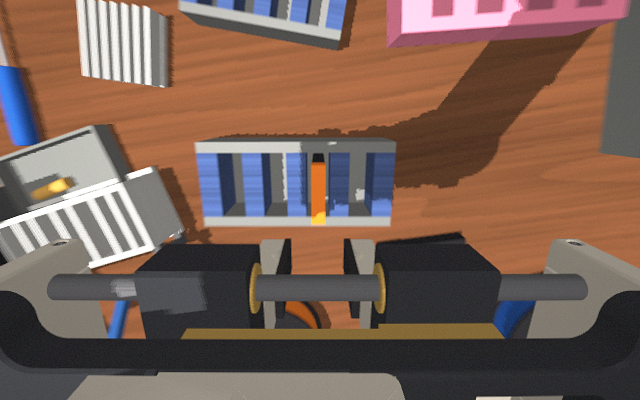

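>>> {"op": "jog_arm", "data": {
  "targets": "0 -0.06 0 0 0 0 -0.32;-0.02 -0.12 0 0 0 -4 -0.32;-0.04 -0.18 0 0 0 -9 -0.32;-0.06 -0.24 0 0 0 -13 -0.32;-0.08 -0.3 0 0.2 0.6 -17 -0.32;-0.086 -0.36 0 0.2 0.6 -17 -0.32;-0.086 -0.393 0.012 0.2 0.6 -17 -0.32;-0.086 -0.393 0.03 0.2 0.6 -17 -0.32"
}}

```text
clock: 36.05
tool_pos: [0.5849, -0.1062, 0.1924]
orientation: [180.0, 0.1, -171.7]
force: [-0.2, 0.7, -0.7]
opening: 0.0295
```

```bash
python3 - <<'E'
from h import *
st(); w=snapshot("wrist"); save(w,"w18")
P,u,v=cloud(w); img=w["img"][v,u].astype(int); C=w2c(P)
o=(img[:,0]>130)&(img[:,1]<160)&(img[:,1]>50)&(img[:,2]<60)&(abs(P[:,2]-.114)<.006)&(abs(C[:,1]+.075)<.03)
print(o.sum(),np.round(np.percentile(C[o],[1,50,99],axis=0),4).tolist())
for z in(.054,): T=c2w([-.001,-.0725,z]); print(rel(T,orient(8.44-180,0)))
E
```

```text
t 36.05 pos [ 0.5849 -0.1062  0.1924] rpy [ 1.7998e+02  1.1000e-01 -1.7169e+02] q [  8.5  13.1 -10.3  -0.  -66.5 -90.2] F [-0.2  0.7 -0.7] open 0.0295
869 [[-0.0309, -0.0781, 0.1108], [-0.0008, -0.0713, 0.1136], [0.031, -0.0655, 0.1151]]
(array([-0.0015,  0.0013,  0.1354]), array([ 0.09, -0.12, -0.11]))
```

View pics/w18.png

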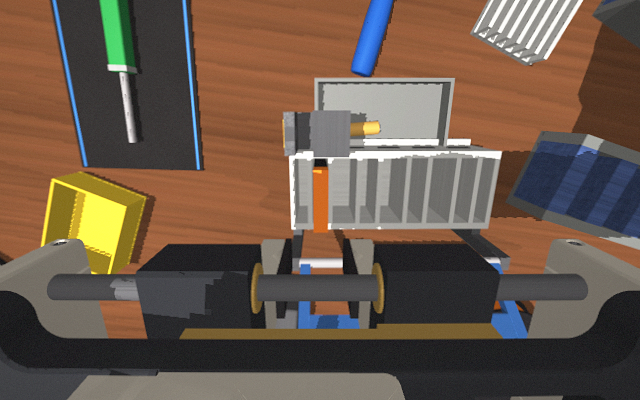

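Drive 1 sits at about (320,200), its centre near cage y -0.072; the other slots are empty.

>>> {"op": "jog_arm", "data": {
  "targets": "-0.0015 0.0015 0.03 0 0 0 -0.32;-0.0015 0.0015 0.06 0 0 0 -0.32;-0.0015 0.0015 0.09 0 0 0 -0.32;-0.0015 0.0015 0.12 0 0 0 -0.32;-0.0015 0.0015 0.1354 0 0 0 -0.32;-0.0015 0.0015 0.1354 0 0 0 -0.32;-0.0015 0.0015 0.1354 0 0 0 -1;-0.0015 0.0015 0.1354 0 0 0 -1"
}}

```text
clock: 37.1
tool_pos: [0.5853, -0.1029, 0.0552]
orientation: [179.9, -0.0, -171.7]
force: [-0.6, 0.0, -0.6]
opening: 0.015
```

>>> {"op": "jog_arm", "data": {
  "targets": "0 0 0 0 0 0 -1;0 0 0 0 0 0 -1;0 0 0 0 0 0 -1;0 0 -0.02 0 0 0 -1;0 0 -0.05 0 0 0 -1;0 0 -0.09 0 0 0 -1;0 0 -0.12 0 0 0 -1;0 0 -0.15 0 0 0 -1"
}}

```text
clock: 38.1
tool_pos: [0.5852, -0.1031, 0.2063]
orientation: [179.9, 0.0, -171.7]
force: [0.1, -0.4, -1.3]
opening: 0.0139
```

```bash
python3 - <<'E'
from h import *
st()
for y in(-.075,):
  for z in (.20,): T=k2w([0,y,z]); print(T,rel(T,orient(-8.6-180,0)))
E
```

```text
t 38.1 pos [ 0.5852 -0.1031  0.2063] rpy [ 179.91    0.   -171.67] q [  8.8  12.6  -9.   -0.1 -68.4 -90.4] F [ 0.1 -0.4 -1.3] open 0.0139
[0.53938485 0.19804327 0.2       ] (array([0.0016, 0.3046, 0.0068]), array([ 9.000e-02, -1.000e-02,  1.693e+01]))
```

>>> {"op": "jog_arm", "data": {
  "targets": "0 0.05 0 0 0 0 -1;0 0.11 0 0 0 4 -1;0 0.17 0 0 0 8 -1;0.001 0.23 0 0 0 13 -1;0.0016 0.28 0 0 0 17 -1;0.0016 0.3046 0 0 0 17 -1;0.0016 0.3046 0.006 0 0 17 -1;0.0016 0.3046 0.006 0 0 17 -1"
}}

```text
clock: 39.1
tool_pos: [0.5389, 0.1975, 0.2]
orientation: [180.0, -0.1, 171.3]
force: [0.8, -0.5, -2.0]
opening: 0.0137
```

```bash
python3 - <<'E'
from h import *
st(); w=snapshot("wrist"); save(w,"w19"); T=k2w([0,-.075,.0515]); print(rel(T,orient(-188.6,0)))
E
```

```text
t 39.1 pos [0.5389 0.1975 0.2   ] rpy [ 1.7997e+02 -1.0000e-01  1.7135e+02] q [ 3.960e+01  1.100e+01 -1.200e+01 -1.000e-01 -6.710e+01 -1.382e+02] F [ 0.8 -0.5 -2. ] open 0.0137
(array([-0.0003,  0.0008,  0.1488]), array([ 0.04, -0.07, -0.09]))
```

View pics/w19.png

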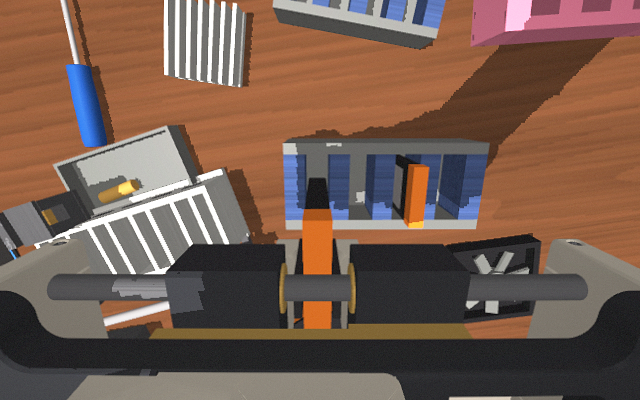

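>>> {"op": "jog_arm", "data": {
  "targets": "0 0.0008 0.03 0 0 0 -1;0 0.0008 0.06 0 0 0 -1;0 0.0008 0.09 0 0 0 -1;0 0.0008 0.115 0 0 0 -1;0 0.0008 0.135 0 0 0 -1;0 0.0008 0.145 0 0 0 -1;0 0.0008 0.149 0 0 0 -1;0 0.0008 0.149 0 0 0 -1"
}}

```text
clock: 40.15
tool_pos: [0.5397, 0.1982, 0.052]
orientation: [179.9, -0.0, 171.3]
force: [-0.8, 0.4, -0.7]
opening: 0.0139
```

>>> {"op": "jog_arm", "data": {
  "targets": "0 0 0 0 0 0 -0.3;0 0 0 0 0 0 -0.3;0 0 0 0 0 0 -0.3;0 0 0 0 0 0 -0.3;0 0 -0.02 0 0 0 -0.3;0 0 -0.05 0 0 0 -0.3;0 0 -0.1 0 0 0 -0.3;0 0 -0.16 0 0 0 -0.3"
}}

```text
clock: 41.15
tool_pos: [0.539, 0.1975, 0.2127]
orientation: [-180.0, -0.1, 171.3]
force: [1.1, 1.5, 0.4]
opening: 0.0307
```

```bash
python3 - <<'E'
from h import *
st(); w=snapshot("wrist"); save(w,"w20"); 
P,u,v=cloud(w); img=w["img"][v,u].astype(int); C=RK.inv().apply(P-K0)
for y in (-.075,.025):
    o=(img[:,0]>130)&(img[:,1]<150)&(img[:,1]>50)&(img[:,2]<60)&(abs(C[:,1]-y)<.022)&(P[:,2]>.05)&(P[:,2]<.16)&(abs(C[:,0])<.06)
    print(o.sum(),np.round(np.percentile(C[o],[1,50,99],axis=0),4).tolist())
E
```

```text
t 41.15 pos [0.539  0.1975 0.2127] rpy [-1.7999e+02 -1.1000e-01  1.7130e+02] q [ 3.960e+01  1.050e+01 -1.080e+01 -1.000e-01 -6.870e+01 -1.383e+02] F [1.1 1.5 0.4] open 0.0307
656 [[-0.0307, -0.0804, 0.101], [-0.0063, -0.0741, 0.1094], [0.022, -0.0678, 0.1112]]
959 [[-0.0315, 0.0171, 0.0998], [-0.0037, 0.0232, 0.1094], [0.0271, 0.0317, 0.1112]]
```

View pics/w20.png

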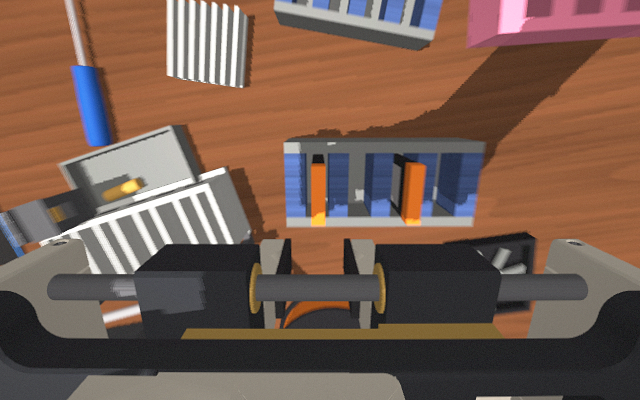

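>>> {"op": "jog_arm", "data": {
  "targets": "0 0.05 -0.03 0 0 0 -0.3;0 0.1 -0.06 0 0 0 -0.3;0 0.16 -0.1 0 0 0 -0.3;0 0.22 -0.1 0 0 0 -0.3;0.02 0.28 -0.1 0 0 0 -0.3;0.03 0.34 -0.1 0 0 0 -0.3;0.03 0.34 -0.1 0 0 0 -0.3;0.03 0.34 -0.1 0 0 0 -0.3"
}}

```text
clock: 42.2
tool_pos: [0.5631, 0.5394, 0.3235]
orientation: [179.7, 0.5, 171.4]
force: [-1.0, -0.6, 0.1]
opening: 0.0308
```

```bash
python3 - <<'E'
from h import *
st(); t=snapshot("top"); save(t,"t21",(220,130,470,300),3.1); s=snapshot("scene"); save(s,"s21",(160,120,400,320),3.2); handle(s); handle(t)
P,u,v=cloud(t); img=t["img"][v,u].astype(int); C=w2c(P)
m=(img[:,0]>img[:,2]+60)&(img[:,0]<240)&(C[:,0]<-.045)&(C[:,0]>-.115)&(C[:,1]>-.08)&(C[:,1]<.075)&(C[:,2]<.05)
print("pin",m.sum(),np.round(np.percentile(C[m],[5,50,95],axis=0),3).tolist())
E
```

```text
t 42.2 pos [0.5631 0.5394 0.3235] rpy [179.71   0.49 171.43] q [  58.2   28.6   29.1    0.3  -90.  -156.8] F [-1.  -0.6  0.1] open 0.0308
handle 195 [ 442.3 -356.8] [102.4  20.4] 6.27 0.021297293562189096
handle 141 [ 435.3 -353.3] [91.4 22.2] 5.59 0.02171198751830457
pin 46 [[-0.073, -0.044, 0.013], [-0.067, -0.025, 0.018], [-0.06, -0.002, 0.023]]
```

View pics/t21.png

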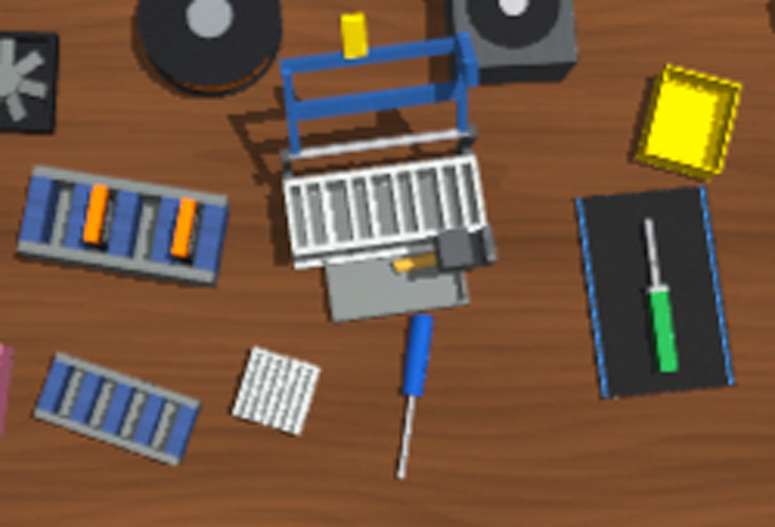

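View pics/s21.png

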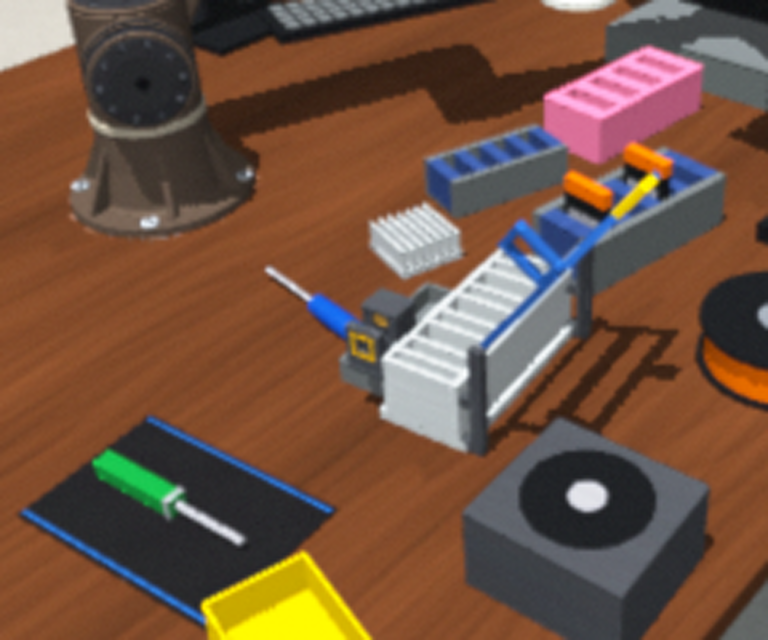

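```bash
python3 - <<'E'
from plant import job
print(job.close_job())
E
```

```text
the job is handed in; nothing more can be done
None
```

I drove the pin out with the punch and swung the gate back to its stop. Both drives present (slots 1 and 2) went into the larger blue-foam case, in lanes 3 and 1. The job was handed in at about 42 s.

**Last checks:**
- **Pin:** it lies in the catch tray, with its top about 0.02 m above the bench.
- **Gate and cage:** the gate is open and all four slots are empty.
- **Drives:** both stand upright, orange edge up and within about 2 mm of their lane centres. Their tops are at 0.109–0.111 m (0.110 m expected).
- **Punch:** it lies on the mat, well inside the edges.
- **Other things:** none appears moved in the camera views, and the arm touches nothing.

**Disagreements and departures:**
- **Fingertips:** they end about 30 mm short of the reported TCP. Because of this my first grasp of the punch closed on air above it, without disturbing anything. I corrected for the offset after that.
- **Cage position:** my first fix was about 5.5 mm off along the cage's y. I corrected it from the drives themselves.
- **Order:** the punch went back on the mat right after the pin dropped, before the gate and drives, because the gripper had to be free.

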